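# Clamp up a lapped channel joint in the crank rig

### The job

Set the loose aluminium channel that has the lug on top, open side down, over the jaw-side flange of the channel bolted in the rig, so that their flanges interlock and their ends line up. Then take the crank by its loose grip sleeve and, keeping hold of the sleeve, turn the crank clockwise (seen from above) until you feel the jaw nip the lapped flanges firmly together; stop there without forcing it, and let go. Leave the other things on the bench where they are.

Things in the scene. Friction and masses are not known exactly. Their poses are not given: they have to be found in the camera images.
- cover_channel: the loose aluminium channel, lying open side down: length 120 mm along its x, 60 mm wide (y), 40 mm tall, walls 5 mm, about 0.3 kg. A lug stands on the middle of its web: 50 mm along x, 12 mm thick along y, from 40 to 72 mm above the origin; take it by the lug. Origin at the centre of the open underside (level of the flange feet). Same after a half turn about z
- fixed_channel: channel of the same section (120 x 60 x 40 mm, walls 5 mm) bolted to the rig, open side up; origin at the centre of its underside, 60 mm above the bench; x along it, -y side faces jaw and crank. Interlocked, the loose channel is parallel, its origin 5 mm above this one and shifted towards -y: 5 mm when the lapped flanges touch, some 13 mm for a comfortable drop-in (6 to 18 mm will do)
- rig: the clamping rig, fixed, base 210 x 390 mm, origin under its centre; the fixed channel stands 110 mm to its +y side, the crank 130 mm to its -y side. Between them a steel jaw with a spring-backed white pad (90 mm along x, 32 mm tall) moves along +y and pushes the loose channel's outer flange. The jaw's start varies: its pad stands 21 to 84 mm short of closed, so 0.35 to 1.4 turns are needed
- crank: the crank, vertical axis, origin on the axis 103 mm above the bench; steel arm below the sleeve, its top at 117 mm. Clockwise from above closes the jaw, 60 mm a turn. It runs with steady friction, about 7 N at the sleeve, and stays where it is left. The pad's spring is 12 N per mm: each mm of squeeze (0.105 rad) adds 2 N at the sleeve. A firm nip is about 30 N (5 N more at the sleeve); over 80 N is forced
- crank_axis (a point): a point on the crank's vertical axis, 165 mm above the bench, 240 mm to the -y side of the fixed channel's origin. Axes as the rig's
- sleeve_mid (a point): mid-height of the black grip sleeve that spins freely on the upright crank pin, 60 mm from the crank's axis; sleeve 28 mm in diameter, 84 mm long, upright from 121 to 205 mm above the bench, this point at 165 mm. Its x and y axes turn with the sleeve and mean nothing
- spare_channel: bystander: plain aluminium channel without a lug, 110 x 75 x 45 mm, lying open side up; leave alone. Origin at the centre of its underside
- bottle: bystander: white bottle, 60 mm across, 130 mm tall, origin under its centre; leave alone
- screwdriver: bystander: screwdriver lying on the bench; leave alone
- wrench: bystander: steel wrench lying on the bench; leave alone
- gauge_block: bystander: steel cylinder 48 mm across, 50 mm tall, origin under its centre; leave alone
- sleeve: the grip sleeve itself, origin at its lower end, 44 mm below point sleeve_mid
Mind the look-alikes: they are no part of the job. What is shaped like the cover_channel but turquoise or yellow is not meant.

How it is judged:
By the outcome, as a careful person would: the job done as asked, in the order asked, and still so for the second after the job is handed in, with the robot touching nothing.
It also fails if it takes over 72 s, if anything falls off the work surface, if the arm or the gripper's body presses on something with over 40 N, if the wrist force passes 120 N, or if a joint passes its speed limit or range.

### The arm

A 7-joint arm with a two-finger parallel gripper is mounted at the origin on the work surface. World frame = base frame: x ahead of the robot, y to its left, z up, the work surface at z = 0. Lengths are in m, angles in rad, forces in N, time in s.
With the tool pointing down it reaches from about 0.425 to 1.025 m from the base axis. Payload 3.6 kg.
Tool frame: the origin (TCP) lies at the very end of the fingers, on their centre line; the grasp point (between the pads) lies 19 mm behind it (env.grip_depth is the distance from the TCP to the grasp point, in m); z points along the fingers, y is the direction in which the jaws open and shut (so a half turn about z gives the same grasp; the last joint's range is limited). The gripper opens to 85 mm and grips with 20 to 120 N. Pads are 22 mm wide; open, the fingers measure 114 mm over their backs; the gripper's body (76 mm by 85 mm) begins 54 mm behind the grasp point. The pads swing forward as they close: fully open they stand 13 mm farther back than shut.
Start: joints at [-1.244, 0.591, 0.048, 1.609, -0.033, 0.943, -0.034], TCP at [0.295, 0.662, 0.202] pointing down, gripper open.
Joint ranges: [-2.69, 2.69], [-0.47, 2.24], [-1.27, 1.36], [0.19, 2.51], [-1.53, 4.68], [0.08, 2.07], [-3.09, 3.09]. Speed limits (rad/s): [2.57, 2.57, 3.14, 3.14, 3.14, 3.14, 3.14].

### API

Orientations are given as a unit quaternion [w, x, y, z].
In Python, from bench import get_state, grab_frame, order, env gives the robot as it stands. The module is installed in compiled form; this text tells all that it offers.
- The arm moves only by the tool move_arm, never from a script. Its arguments are lists of equal length, an entry for each row: "dp": the shift along the tool's x, y, z in cm, a list of three; "rot": the turn, a rotation vector about the tool's x, y, z in degrees, a list of three; "gripper": the closure, from 0 (fully open) to 1 (shut). A call has 1 to 12 rows; each row is the pose to reach, as a shift and turn from the pose commanded when the call began, along the tool's axes at that moment; what a row does not reach only later rows make up. A row lasts 1/12 s, in which the tool goes at most 41.7 mm and 7.16 degrees, less where a joint would pass 70% of its speed; a pose out of reach is approached as far as the arm can. A call with a gripper value outside its range is refused whole. The fingers move at their own pace and stop on an object; the grip force is fixed at half the most. Time passes only in rows, so rows that repeat a pose let the fingers close. It gives the time, the measured TCP pose, the force and the opening at its end, in the units of the state.
- get_state(): the state, without advancing time (a new reading comes with each control period).
- grab_frame(name): name is "scene" or "side" or "wrist"; returns a dict with "frame" (420x560x3 uint8, red, green, blue), "fx", "fy", "cx", "cy" (pixels), "extrinsics" (4x4, takes a point from world to camera coordinates). Camera axes: x right, y up, looking along -z (the intrinsics and any distortion apply to the point x, -y, -z); pixel columns grow to the right and rows downward; lengths in m; the calibration is good to about 2 mm. A picture is of the moment at which its call begins. There is no depth.
- order.close_job(): hands the job in, once; it reports no verdict.
The state is a dict: "t": time; "joint_pos": joint angles; "joint_velocities": joint speeds; "effort": joint torques, N m; "tcp_pos": TCP position; "tcp_rot": TCP orientation; "ft_force": force on the tool from outside, world axes, zero at the start; "moment": the same for the moment, N m; "gripper_width": finger opening in m.
Only numpy, scipy, OpenCV 4.12 (cv2) and the standard library are available. Lean on these libraries where they do the work, as an engineer would, in place of code of your own. Each camera call takes 0.05 s, during which the arm holds its last target.

## Working session

There is one attempt and no reset: what is moved stays moved. The work goes in short steps, Python scripts to look and compute and a tool call to move; the robot and the scene stay as the last step left them, time stands still between calls to the robot, and variables do not carry over. Pictures are saved under pics/ and viewed, and the job is handed in when it is done.

Besides the shell and the picture viewer there is one more tool, called after "Request:" as name(argument=value, ...), one argument or row to a line, values as JSON. move_arm: Moves the arm, as the interface text tells. Its arguments: {"type":"object","properties":{"dp":{"type":"array"},"rot":{"type":"array"},"gripper":{"type":"array"}},"required":["dp","rot","gripper"]}

```bash
mkdir -p pics; python3 - <<'E'
from bench import get_state, grab_frame, order, env
import cv2
print(get_state()); print(env.grip_depth)
for n in ["scene","side","wrist"]:
    f=grab_frame(n); cv2.imwrite(f"pics/{n}0.png",f["frame"][:,:,::-1]); print(n,f["fx"],f["fy"],f["cx"],f["cy"],f["extrinsics"].tolist(),[k for k in f])
E
```

```text
{'t': 0.0, 'joint_pos': array([-1.24453139,  0.59215733,  0.04831839,  1.60985622, -0.03326768,
        0.94268627, -0.03367762]), 'joint_velocities': array([-8.05734487e-04, -3.51965078e-04, -1.37609147e-04, -4.04465482e-04,
       -4.32401215e-05, -9.12559978e-06, -3.81175780e-04]), 'effort': array([ 6.07803559e-04, -5.48685086e+01,  1.54632356e+00, -1.98127753e+01,
        9.30018432e-03,  8.76954698e-03, -4.77722821e-06]), 'tcp_pos': array([0.29511709, 0.66121902, 0.20030127]), 'tcp_rot': array([-1.57127971e-04,  2.08293158e-01,  9.78065762e-01, -1.14067644e-03]), 'ft_force': array([ 0.32735992, -0.75071903, -0.28530251]), 'moment': array([ 0.02625404, -0.04988346,  0.01690428]), 'gripper_width': 0.08559039292004088}
0.0187
scene 527.3108037466938 527.3108037466938 275.3273658417606 204.4422634840457 [[-0.02298731450600755, 0.9995102836026878, 0.021231494160240477, 0.004950708468733634], [-0.673047671561513, -0.03117566318616443, 0.7389417499576866, 0.24171821902279492], [0.7392417839769527, 0.0026964786995751855, 0.6734347138551702, -1.9673364623181662], [0.0, 0.0, 0.0, 1.0]] ['
[... 160 characters left out ...]
8498, 0.015063787006236559, -0.36659805178996924], [0.36466501868813095, 0.45446774825734004, 0.8126982773078139, -0.26961908092720666], [-0.5286094337879508, -0.6174766992595268, 0.582489993374944, -1.2115764397363633], [0.0, 0.0, 0.0, 1.0]] ['frame', 'fx', 'fy', 'cx', 'cy', 'extrinsics']
wrist 321.2118343962721 321.2118343962721 282.5636350592229 211.17042049305778 [[0.4066770639375967, 0.9135697034083493, -0.0020402650512309686, -0.7241719689374572], [-0.8761838503433134, 0.389400383689443, -0.28402324126747674, 0.038384385831163825], [-0.25868054829202886, 0.11729338513700538, 0.9588152250243214, -0.37823891231663087], [0.0, 0.0, 0.0, 1.0]] ['frame', 'fx', 'fy', 'cx', 'cy', 'extrinsics']
```

View pics/scene0.png

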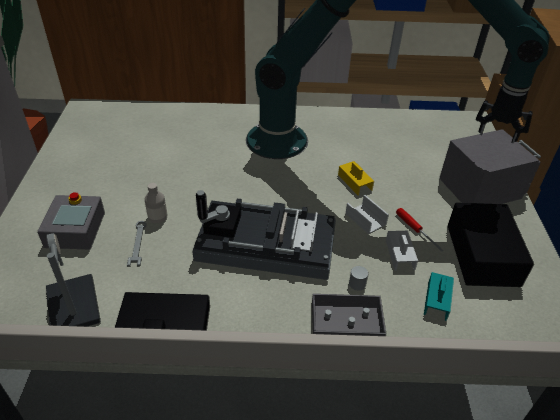

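View pics/side0.png

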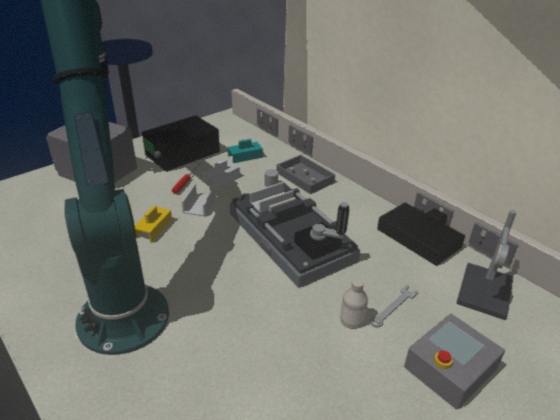

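View pics/wrist0.png

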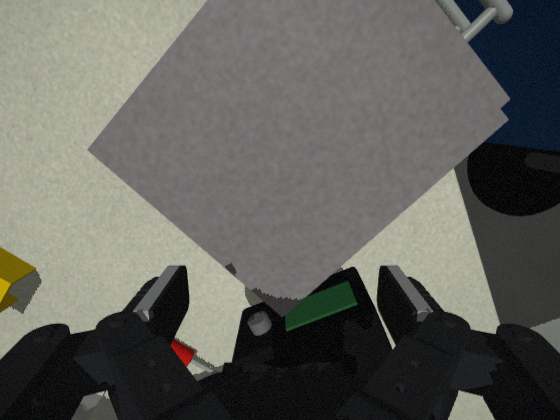

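The scene view shows the grey cover channel with lug at about (403,250), the rig at (265,238) with the fixed channel at about (308,235), and the sleeve at (201,205). Next I zoom in.

```bash
cat > h.py <<'E'
import numpy as np, cv2
from bench import get_state, grab_frame, order, env
def proj(f,P):
    P=np.atleast_2d(P); E=f["extrinsics"]; c=P@E[:3,:3].T+E[:3,3]
    return np.c_[f["fx"]*c[:,0]/-c[:,2]+f["cx"], f["fy"]*-c[:,1]/-c[:,2]+f["cy"]]
def ray(f,u,v):
    E=f["extrinsics"];R=E[:3,:3];o=-R.T@E[:3,3]
    d=R.T@np.array([(u-f["cx"])/f["fx"],-(v-f["cy"])/f["fy"],-1.]);return o,d/np.linalg.norm(d)
def onz(f,u,v,z):
    o,d=ray(f,u,v);return o+d*(z-o[2])/d[2]
def tri(r1,r2):
    (a,b),(c,d)=r1,r2
    s=np.linalg.lstsq(np.c_[b,-d],c-a,rcond=None)[0]
    p,q=a+s[0]*b,c+s[1]*d
    return (p+q)/2,np.linalg.norm(p-q)
def crop(f,x0,y0,x1,y1,k,name):
    im=cv2.resize(f["frame"][y0:y1,x0:x1,::-1],None,fx=k,fy=k,interpolation=cv2.INTER_CUBIC)
    im=cv2.convertScaleAbs(im,alpha=1.4,beta=10);cv2.imwrite("pics/"+name+".png",im)
E
python3 - <<'E'
from h import *
f=grab_frame("scene")
print(proj(f,get_state()["tcp_pos"]))
crop(f,180,180,345,285,4.8,"rigA");crop(f,335,180,465,280,6,"covA")
g=grab_frame("side")
crop(g,220,170,370,285,5,"rigB");crop(g,160,140,270,220,7,"covB")
E
```

```text
[[492.40994225 148.60326091]]
```

View pics/rigA.png

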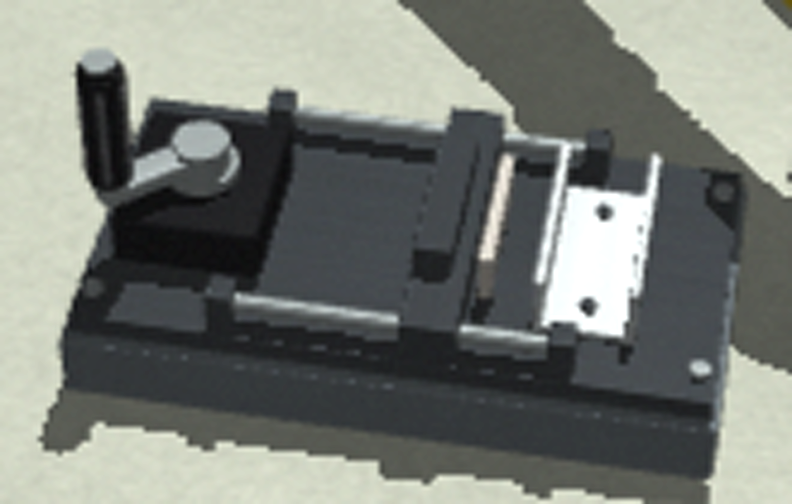

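View pics/covA.png

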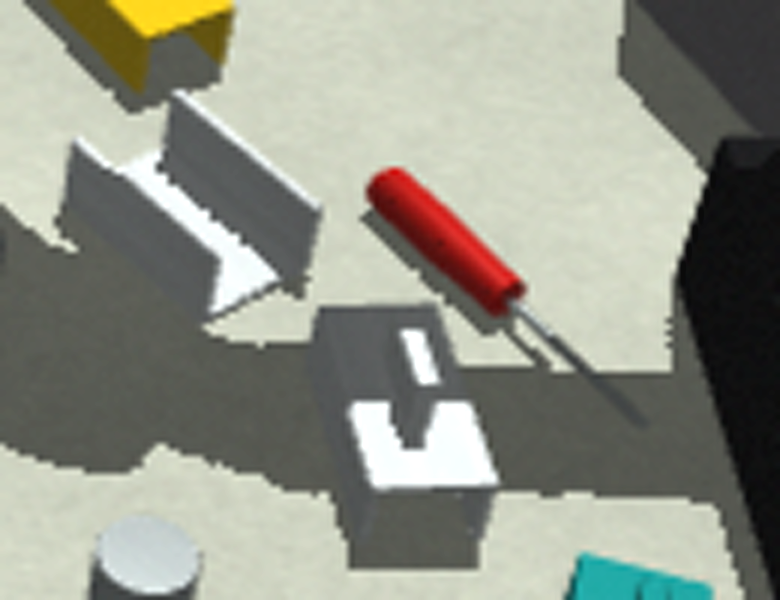

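View pics/rigB.png

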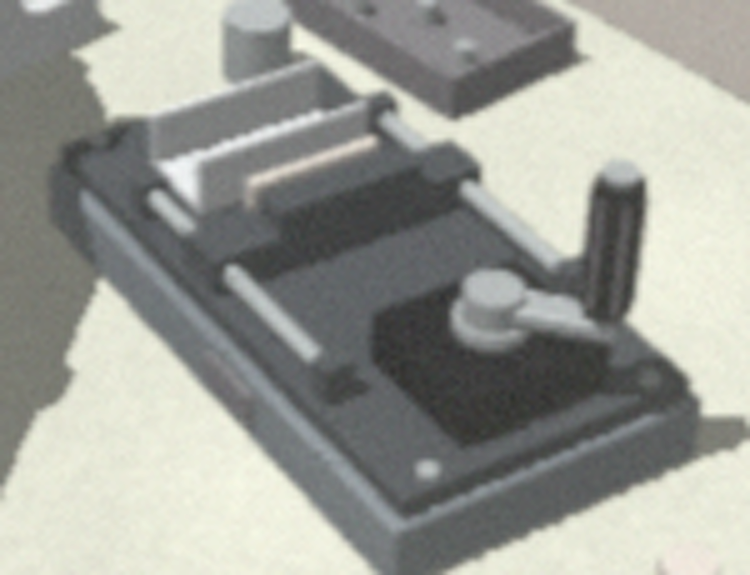

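View pics/covB.png

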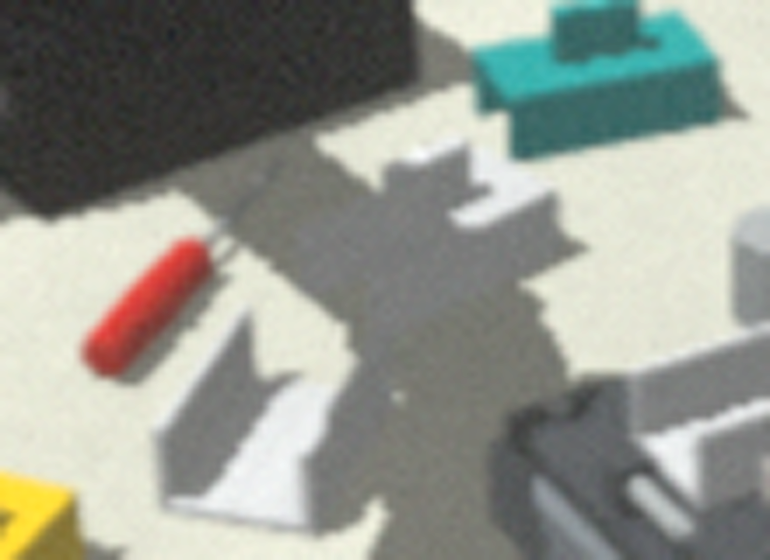

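```bash
python3 - <<'E'
from h import *
f=grab_frame("scene");g=grab_frame("side")
A=lambda u,v,k,x,y:((u+.5)/k-.5+x,(v+.5)/k-.5+y)
print("cover")
c=[onz(f,*A(u,v,6,335,180),.04) for u,v in [(315,307),(437,305),(497,486),(370,488)]]
for p in c: print(p.round(4))
print(np.mean(c,0), [np.linalg.norm(c[i]-c[(i+1)%4]).round(4) for i in range(4)])
print("lug top"); 
for u,v in [(401,330),(422,328),(440,383),(417,385)]: print(onz(f,*A(u,v,6,335,180),.072).round(4))
print("flange far", [onz(f,*A(u,v,4.8,180,180),.1).round(4) for u,v in [(657,155)]], "jaw", [onz(f,*A(u,v,4.8,180,180),.1).round(4) for u,v in [(568,140),(540,285)]])
print("side flanges:", [onz(g,*A(u,v,5,220,170),.1).round(4) for u,v in [(150,117),(320,60),(198,162),(370,100)]])
print("sleeve top", onz(f,*A(99,60,4.8,180,180),.205), onz(g,*A(622,172,5,220,170),.205))
print("hub top", onz(f,*A(203,138,4.8,180,180),.135), onz(g,*A(493,285,5,220,170),.135), tri(ray(f,*A(203,138,4.8,180,180)),ray(g,*A(493,285,5,220,170))))
print("tri sleeve",tri(ray(f,*A(99,60,4.8,180,180)),ray(g,*A(622,172,5,220,170))))
E
```

```text
cover
[0.5036 0.3381 0.04  ]
[0.4995 0.3992 0.04  ]
[0.6186 0.408  0.04  ]
[0.6223 0.3479 0.04  ]
[0.56099627 0.37329104 0.04      ] [np.float64(0.0612), np.float64(0.1194), np.float64(0.0601), np.float64(0.1192)]
lug top
[0.5495 0.3678 0.072 ]
[0.5477 0.3781 0.072 ]
[0.5838 0.3808 0.072 ]
[0.5855 0.3698 0.072 ]
flange far [array([0.4954, 0.124 , 0.1   ])] jaw [array([0.4845, 0.0702, 0.1   ]), array([0.6076, 0.0531, 0.1   ])]
side flanges: [array([0.4923, 0.1249, 0.1   ]), array([0.6155, 0.109 , 0.1   ]), array([0.4851, 0.0693, 0.1   ]), array([0.6095, 0.0552, 0.1   ])]
sleeve top [ 0.5438491  -0.20024112  0.205     ] [ 0.55603986 -0.19241457  0.205     ]
hub top [ 0.53049016 -0.14613175  0.135     ] [ 0.50434478 -0.15710097  0.135     ] (array([ 0.51638817, -0.14724276,  0.12259712]), np.float64(0.001970199015392004))
tri sleeve (array([ 0.54973932, -0.19842991,  0.21064999]), np.float64(0.0014313700081179125))
```

```bash
cat >> h.py <<'E'
from scipy.spatial.transform import Rotation as Ro
def cur():
    s=get_state();q=s["tcp_rot"];return s,Ro.from_quat([q[1],q[2],q[3],q[0]])
def goal(p,yang=None,tag=""):
    """p world TCP; yang: world angle(deg) of tool y; tool pointing down"""
    s,R=cur();d=R.inv().apply(np.array(p)-s["tcp_pos"])*100
    out=d.round(2)
    if yang is None: print(tag,"dp",out.tolist());return
    a=np.radians(yang);y=np.array([np.cos(a),np.sin(a),0]);z=np.array([0,0,-1.]);x=np.cross(y,z)
    T=Ro.from_matrix(np.c_[x,y,z]);print(tag,"dp",out.tolist(),"rot",np.degrees((R.inv()*T).as_rotvec()).round(2).tolist())
E
python3 - <<'E'
from h import *
f=grab_frame("scene")
goal([.295,.661,.3],94.5,"up");goal([.561,.373,.22],94.5,"over")
E
```

```text
up dp [-0.0, -0.11, -9.86] rot [-0.02, -0.0, -28.55]
over dp [-36.03, -15.57, -1.86] rot [-0.02, -0.0, -28.55]
```

Request:
move_arm(
  dp=[
    [0, 0, -4],
    [0, 0, -8],
    [-3, -1.3, -9.8],
    [-7, -3, -9.8],
    [-11, -4.7, -9.8],
    [-15, -6.4, -9.8],
    [-19, -8.2, -8],
    [-23, -10, -6],
    [-27, -11.7, -4],
    [-31, -13.4, -2.5],
    [-34.5, -15, -1.9],
    [-36, -15.6, -1.9],
  ],
  rot=[
    [0, 0, -2],
    [0, 0, -5],
    [0, 0, -8],
    [0, 0, -11],
    [0, 0, -14],
    [0, 0, -17],
    [0, 0, -20],
    [0, 0, -23],
    [0, 0, -26],
    [0, 0, -28.5],
    [0, 0, -28.5],
    [0, 0, -28.5],
  ],
  gripper=[0, 0, 0, 0, 0, 0, 0, 0, 0, 0, 0, 0],
)

```text
t: 1.4
tcp_pos: [0.5608, 0.3707, 0.219]
tcp_rot: [-0.001, -0.039, 0.999, -0.001]
ft_force: [0.6, 0.4, 0.4]
gripper_width: 0.0855
```

Request:
move_arm(
  dp=[
    [0, 0, 0],
    [0, 0, 0],
    [0, 0, 0],
  ],
  rot=[
    [0, 0, 0],
    [0, 0, 0],
    [0, 0, 0],
  ],
  gripper=[0, 0, 0],
)

```text
t: 1.65
tcp_pos: [0.5605, 0.3731, 0.2205]
tcp_rot: [-0.0, -0.038, 0.999, 0.0]
ft_force: [0.9, 1.1, 0.5]
gripper_width: 0.0854
```

```bash
python3 - <<'E'
from h import *
f=grab_frame("wrist");cv2.imwrite("pics/w1.png",cv2.convertScaleAbs(f["frame"][:,:,::-1],alpha=1.4,beta=10))
s,R=cur();print(s["tcp_pos"],R.as_matrix().round(3).tolist())
c=np.array([.561,.373]);t=np.radians(4.5);x=np.array([np.cos(t),np.sin(t)]);y=np.array([-x[1],x[0]])
for a,b,z in [(-60,-30,40),(-60,30,40),(60,30,40),(60,-30,40),(-25,-6,72),(-25,6,72),(25,6,72),(25,-6,72)]:
  print(proj(f,np.r_[c+x*a/1e3+y*b/1e3,z/1e3]).round(1))
E
```

```text
[0.55972467 0.3744683  0.22075833] [[-0.997, -0.079, -0.0], [-0.079, 0.997, 0.001], [0.0, 0.001, -1.0]]
[[254.1 127.6]]
[[310.6 127.6]]
[[308.1 233.7]]
[[256.7 233.7]]
[[276.3 164.9]]
[[288.4 164.9]]
[[288.2 212.9]]
[[276.6 212.9]]
```

View pics/w1.png

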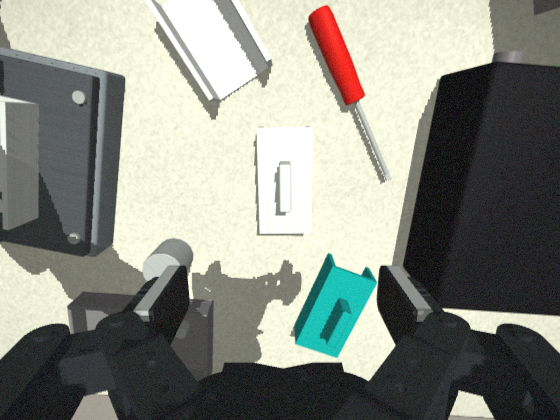

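```bash
python3 - <<'E'
from h import *
f=grab_frame("wrist");im=f["frame"]
print(get_state()["tcp_pos"])
m=(im.min(2)>200).astype(np.uint8)  # provisional
print(im[140,285],im[180,265],im[100,285],im[180,230])
hsv=cv2.cvtColor(im,cv2.COLOR_RGB2HSV);print(hsv[140,285],hsv[100,285])
m=((hsv[:,:,1]<12)&(hsv[:,:,2]>150)).astype(np.uint8);roi=np.zeros_like(m);roi[120:242,245:325]=1;m*=roi
m=cv2.morphologyEx(m,cv2.MORPH_CLOSE,np.ones((15,15)))
m=cv2.morphologyEx(m,cv2.MORPH_OPEN,np.ones((5,5)))
cs,_=cv2.findContours(m,0,1);c=max(cs,key=cv2.contourArea);r=cv2.minAreaRect(c);b=cv2.boxPoints(r);print(r,b)
P=np.array([onz(f,*p,.04) for p in b]);print(P,P.mean(0),[np.linalg.norm(P[i]-P[i-1]).round(4) for i in range(4)])
d=[P[i]-P[i-1] for i in range(4)];L=[q for q in d if np.linalg.norm(q)>.09]
for q in L: print(np.degrees(np.arctan(q[1]/q[0])))
# lug top manual
for u,v in [(280,162),(291,162),(291,212),(280,212)]: print(onz(f,u,v,.072))
E
```

```text
[0.55930349 0.37511329 0.22086697]
[191 194 189] [182 184 179] [171 173 155] [163 165 149]
[ 48   7 194] [ 33  27 173]
((282.5, 180.5), (105.0, 55.0), 90.0) [[255. 128.]
 [310. 128.]
 [310. 233.]
 [255. 233.]]
[[0.50309782 0.34073905 0.04      ]
 [0.49841275 0.39900468 0.04      ]
 [0.61657335 0.41139853 0.04      ]
 [0.62168931 0.34738205 0.04      ]] [0.55994331 0.37463108 0.04      ] [np.float64(0.1188), np.float64(0.0585), np.float64(0.1188), np.float64(0.0642)]
3.2061199137691463
5.987853502997612
[0.53253846 0.36988715 0.072     ]
[0.53166261 0.38079994 0.072     ]
[0.58339837 0.38535063 0.072     ]
[0.58431188 0.37393485 0.072     ]
```

Request:
move_arm(
  dp=[
    [0, 0, 4],
    [0, 0, 8],
    [0, 0, 12],
    [0, 0, 15],
    [0, 0, 16.5],
    [0, 0, 17.4],
    [0, 0, 17.4],
    [0, 0, 17.4],
  ],
  rot=[
    [0, 0, 0],
    [0, 0, 0],
    [0, 0, 0],
    [0, 0, 0],
    [0, 0, 0],
    [0, 0, 0],
    [0, 0, 0],
    [0, 0, 0],
  ],
  gripper=[0, 0, 0, 0, 0, 0, 0, 0],
)

```text
t: 2.42
tcp_pos: [0.5605, 0.3745, 0.0471]
tcp_rot: [0.0, -0.04, 0.999, 0.001]
ft_force: [0.4, 0.6, -0.2]
gripper_width: 0.0853
```

```bash
python3 - <<'E'
from h import *
f=grab_frame("wrist");crop(f,130,100,430,325,2.6,"w2")
s,R=cur();print(s["tcp_pos"],R.as_matrix().round(3).tolist(),s["ft_force"])
f=grab_frame("scene");crop(f,335,180,465,280,6,"c2")
E
```

```text
[0.56129218 0.37456512 0.04801797] [[-0.997, -0.079, 0.002], [-0.079, 0.997, 0.002], [-0.002, 0.002, -1.0]] [0.41432295 0.34815994 0.48497488]
```

View pics/w2.png

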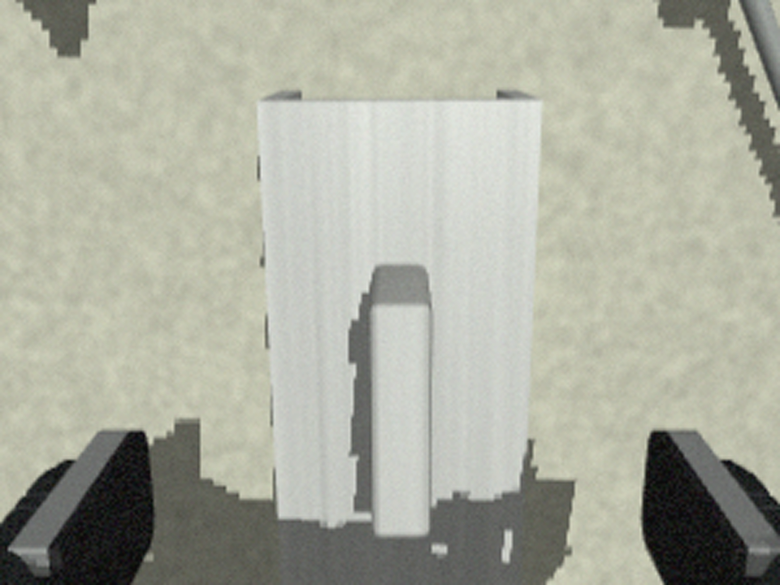

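View pics/c2.png

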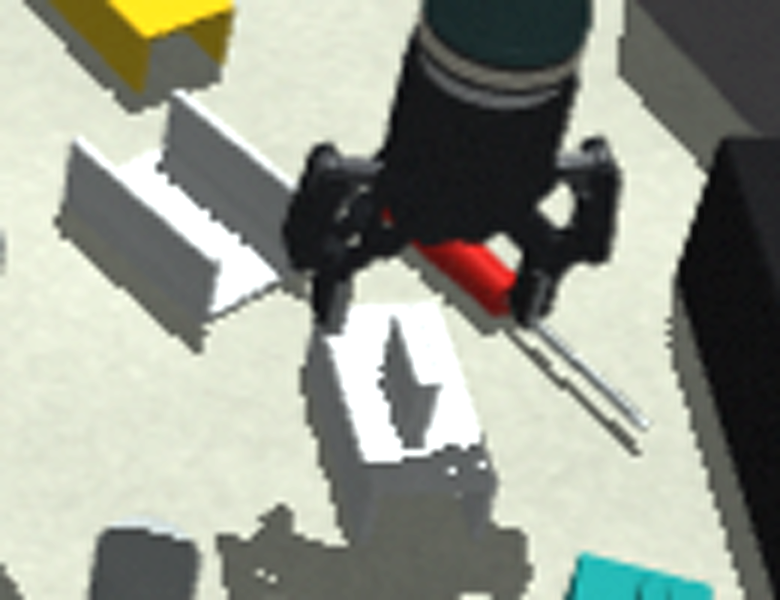

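```bash
python3 - <<'E'
from h import *
s,R=cur();p=s["tcp_pos"];print(p)
for n,o,k in [("wrist",(130,100),2.6),("scene",(335,180),6)]:
  f=grab_frame(n)
  for q in [p,p-[0,0,-.0187],p+[0,.043,.032],p+[0,-.043,.032],p+[0,.043,.013],p+[0,-.043,.013],[.5345,.375,.072],[.585,.375,.072]]:
    print(n,((proj(f,q)[0]-o)*k).round())
E
```

```text
[0.56166498 0.37443374 0.048416  ]
wrist [397. 378.]
wrist [397. 414.]
wrist [628. 461.]
wrist [164. 428.]
wrist [604. 417.]
wrist [188. 387.]
wrist [412. 291.]
wrist [391. 530.]
scene [407. 380.]
scene [415. 353.]
scene [511. 337.]
scene [329. 331.]
scene [502. 364.]
scene [322. 359.]
scene [409. 306.]
scene [425. 382.]
```

Request:
move_arm(
  dp=[
    [0, 0, 0.2],
    [0, 0, 0.2],
    [0, 0, 0.2],
    [0, 0, 0.2],
    [0, 0, 0.2],
    [0, 0, 0.2],
    [0, 0, 0.2],
    [0, 0, 0.2],
    [0, 0, 0.2],
    [0, 0, 0.2],
  ],
  rot=[
    [0, 0, 0],
    [0, 0, 0],
    [0, 0, 0],
    [0, 0, 0],
    [0, 0, 0],
    [0, 0, 0],
    [0, 0, 0],
    [0, 0, 0],
    [0, 0, 0],
    [0, 0, 0],
  ],
  gripper=[1, 1, 1, 1, 1, 1, 1, 1, 1, 1],
)

```text
t: 3.45
tcp_pos: [0.5607, 0.3729, 0.0445]
tcp_rot: [0.0, -0.039, 0.999, -0.0]
ft_force: [0.2, 0.8, -0.6]
gripper_width: -0.0
```

```bash
python3 - <<'E'
from h import *
s,R=cur();print(s["tcp_pos"],R.as_matrix().round(3).tolist(),s["ft_force"],s["gripper_width"])
f=grab_frame("wrist");crop(f,130,60,430,285,2.6,"w3")
E
```

```text
[0.5606568  0.3728791  0.04450582] [[-0.997, -0.078, 0.0], [-0.078, 0.997, -0.0], [-0.0, -0.0, -1.0]] [ 0.19888995  0.75645399 -0.57469209] -4.277509128262209e-06
```

View pics/w3.png

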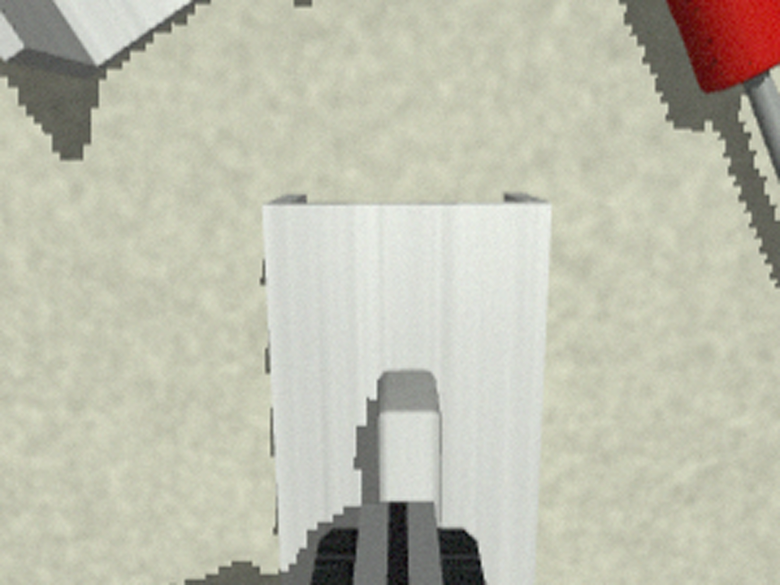

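```bash
python3 - <<'E'
from h import *
f=grab_frame("scene");crop(f,350,170,460,270,6,"c3")
f=grab_frame("side");crop(f,160,90,290,200,6,"c3s")
s,R=cur();print(s["gripper_width"],s["tcp_pos"])
E
```

```text
-6.482041214481241e-05 [0.56067527 0.37287663 0.0444964 ]
```

View pics/c3.png

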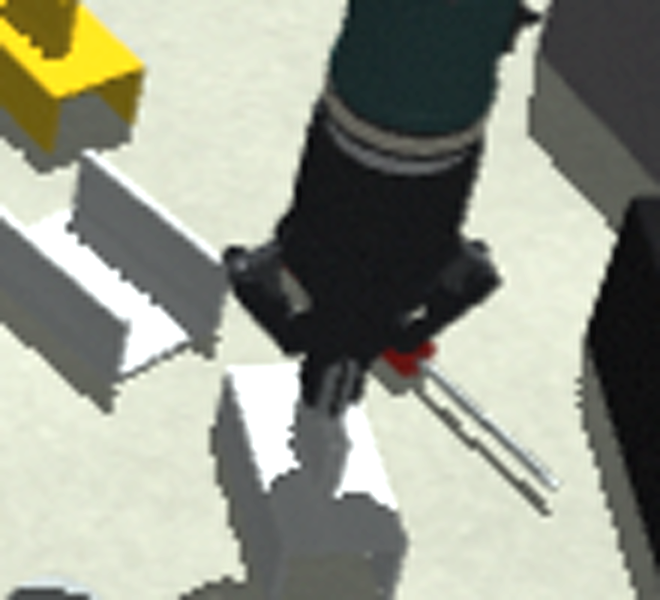

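View pics/c3s.png

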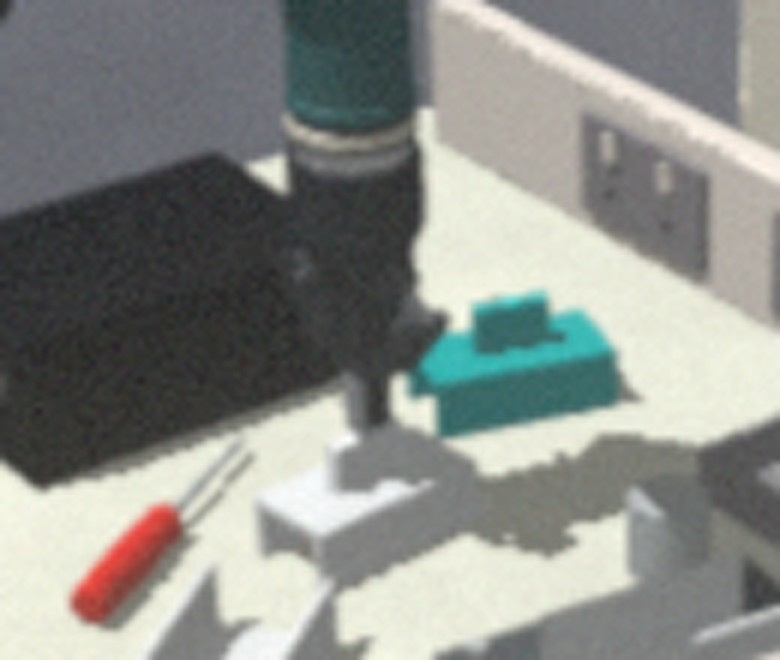

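```bash
python3 - <<'E'
from h import *
f=grab_frame("scene");g=grab_frame("side")
print(tri(ray(f,350+328/6,170+408/6),ray(g,160+374/6,90+428/6)))
w=grab_frame("wrist")
print(tri(ray(w,130+398/2.6,60+505/2.6),ray(f,350+330/6,170+408/6)))
E
```

```text
(array([0.5645608 , 0.37373967, 0.07258121]), np.float64(0.0023662824090994903))
(array([0.55713266, 0.37524167, 0.06646409]), np.float64(0.005150803009184017))
```

The fingers shut just above the lug: triangulation puts the real tips at z≈0.072 while the reported TCP is 0.0445, so the tips sit about 28 mm behind the reported TCP. I'll reopen and go deeper.

Request:
move_arm(
  dp=[
    [0, 0, -1],
    [0, 0.25, -1.5],
    [0, 0.25, -1.5],
    [0, 0.25, -1.5],
    [0, 0.25, -1.5],
    [0, 0.25, -1.5],
    [0, 0.25, 0],
    [0, 0.25, 1.2],
    [0, 0.25, 2],
    [0, 0.25, 2.4],
    [0, 0.25, 2.4],
    [0, 0.25, 2.4],
  ],
  rot=[
    [0, 0, 0],
    [0, 0, 0],
    [0, 0, 0],
    [0, 0, 0],
    [0, 0, 0],
    [0, 0, 0],
    [0, 0, 0],
    [0, 0, 0],
    [0, 0, 0],
    [0, 0, 0],
    [0, 0, 0],
    [0, 0, 0],
  ],
  gripper=[0, 0, 0, 0, 0, 0, 0, 0, 0, 0, 0, 0],
)

```text
t: 4.75
tcp_pos: [0.5603, 0.3752, 0.0201]
tcp_rot: [-0.0, -0.039, 0.999, -0.0]
ft_force: [-0.3, -0.3, -0.6]
gripper_width: 0.0857
```

```bash
python3 - <<'E'
from h import *
f=grab_frame("scene");crop(f,350,170,460,270,6,"c4")
f=grab_frame("side");crop(f,160,90,290,200,6,"c4s")
s,R=cur();print(s["gripper_width"],s["tcp_pos"],s["ft_force"])
E
```

```text
0.08531043657852846 [0.5608581  0.37563041 0.02092737] [0.00968008 0.79009735 0.15165921]
```

View pics/c4.png

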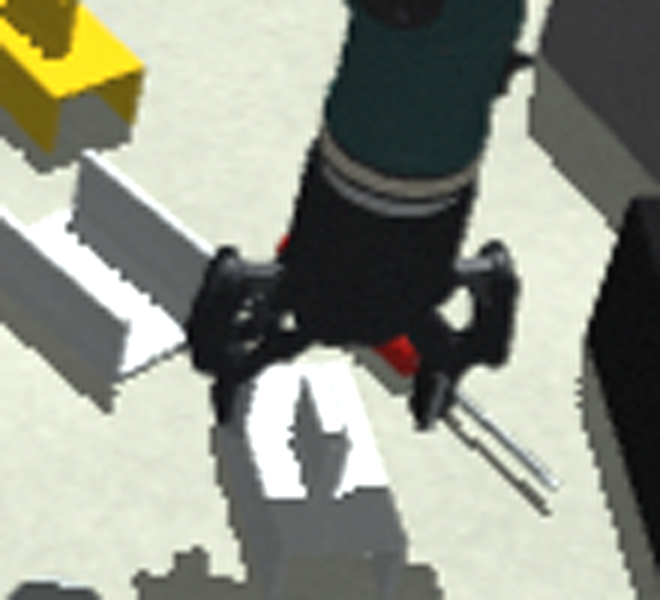

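View pics/c4s.png

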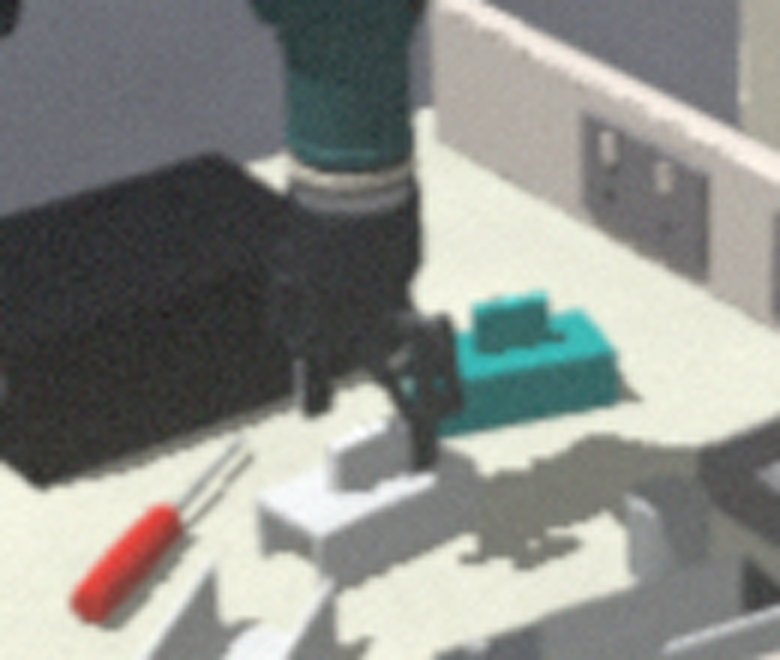

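Request:
move_arm(
  dp=[
    [0, 0, 0],
    [0, 0, 0],
    [0, 0, 0],
    [0, 0, 0],
    [0, 0, 0],
    [0, 0, 0],
    [0, 0, 0],
    [0, 0, 0],
  ],
  rot=[
    [0, 0, 0],
    [0, 0, 0],
    [0, 0, 0],
    [0, 0, 0],
    [0, 0, 0],
    [0, 0, 0],
    [0, 0, 0],
    [0, 0, 0],
  ],
  gripper=[1, 1, 1, 1, 1, 1, 1, 1],
)

```text
t: 5.52
tcp_pos: [0.5606, 0.375, 0.0208]
tcp_rot: [0.0, -0.039, 0.999, -0.0]
ft_force: [-0.3, -1.0, 2.4]
gripper_width: 0.0107
```

```bash
python3 - <<'E'
from h import *
s,R=cur();print(s["gripper_width"],s["tcp_pos"],s["ft_force"])
f=grab_frame("wrist");crop(f,130,60,430,285,2.6,"w5")
f=grab_frame("scene");crop(f,350,170,460,270,6,"c5")
E
```

```text
0.010726959898013663 [0.5606149  0.37499063 0.02075795] [-0.28245214 -1.03799191  2.39651323]
```

View pics/w5.png

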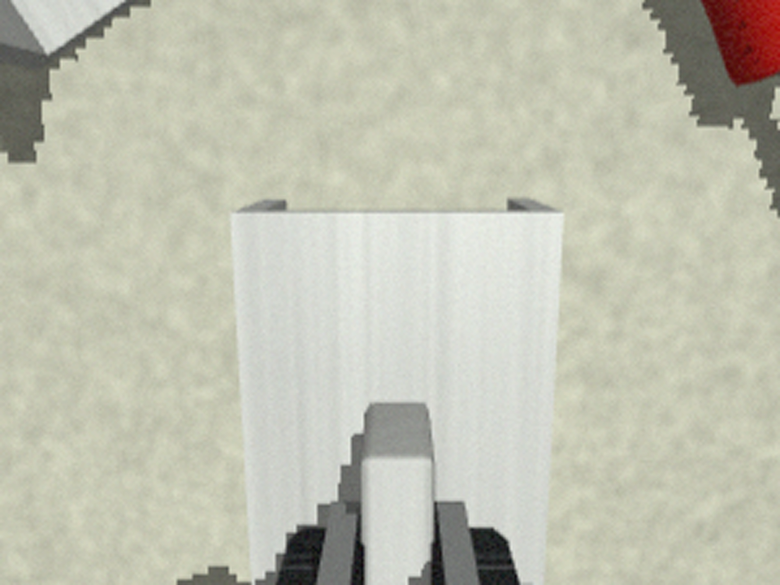

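View pics/c5.png

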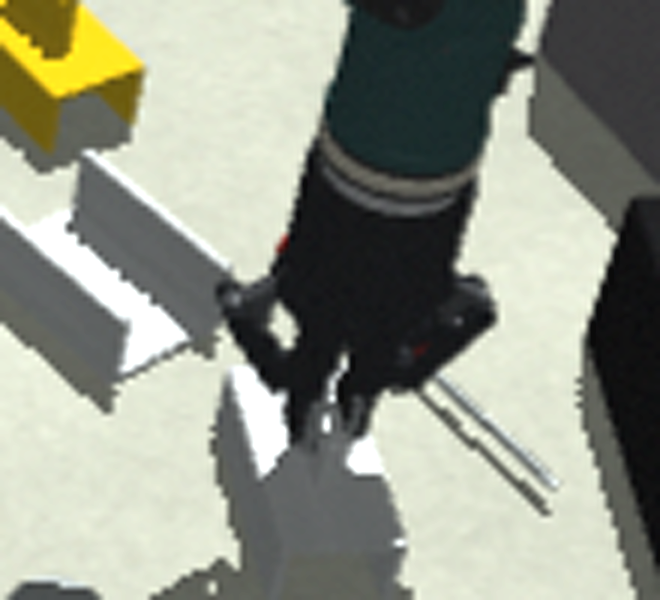

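```bash
python3 - <<'E'
from h import *
goal([.549,.0767,.24],83,"hover")
E
```

```text
hover dp [3.46, -29.66, -21.91] rot [-0.02, 0.01, 11.44]
```

Request:
move_arm(
  dp=[
    [0, 0, -1],
    [0, 0, -4],
    [0, 0, -8],
    [0, 0, -12],
    [0, 0, -16],
    [0, -2, -19],
    [1, -5, -21],
    [1, -9, -22],
    [2, -13, -22],
    [2, -17, -22],
    [3, -21, -22],
    [3, -24, -22],
  ],
  rot=[
    [0, 0, 0],
    [0, 0, 0],
    [0, 0, 0],
    [0, 0, 0],
    [0, 0, 0],
    [0, 0, 2],
    [0, 0, 4],
    [0, 0, 6],
    [0, 0, 8],
    [0, 0, 10],
    [0, 0, 11],
    [0, 0, 11.4],
  ],
  gripper=[1, 1, 1, 1, 1, 1, 1, 1, 1, 1, 1, 1],
)

```text
t: 6.62
tcp_pos: [0.546, 0.1292, 0.2401]
tcp_rot: [-0.002, 0.062, 0.998, -0.001]
ft_force: [-0.2, -0.8, -4.2]
gripper_width: 0.0106
```

```bash
python3 - <<'E'
from h import *
goal([.549,.0767,.24],83,"hover")
s,R=cur();print(s["gripper_width"],s["tcp_pos"],s["ft_force"])
f=grab_frame("wrist");cv2.imwrite("pics/w6.png",cv2.convertScaleAbs(f["frame"][:,:,::-1],alpha=1.4,beta=10))
E
```

```text
hover dp [-0.95, -5.17, 0.02] rot [-0.17, -0.21, -0.13]
0.010589225661519036 [0.54597123 0.12918382 0.24009414] [-0.21354865 -0.77011954 -4.22927584]
```

View pics/w6.png

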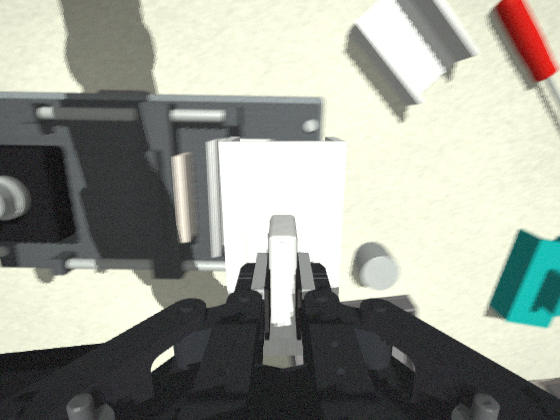

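Request:
move_arm(
  dp=[
    [0, 0, 0],
    [0, 0, 0],
    [0, 0, 0],
  ],
  rot=[
    [0, 0, 0],
    [0, 0, 0],
    [0, 0, 0],
  ],
  gripper=[1, 1, 1],
)

```text
t: 6.92
tcp_pos: [0.5487, 0.1355, 0.2404]
tcp_rot: [-0.0, 0.06, 0.998, 0.001]
ft_force: [0.5, -0.1, -4.0]
gripper_width: 0.0105
```

```bash
python3 - <<'E'
from h import *
s,R=cur();print(s["gripper_width"],s["tcp_pos"],s["ft_force"])
f=grab_frame("wrist");crop(f,160,120,360,270,4,"w7")
f=grab_frame("wrist");crop(f,0,120,200,270,4,"w7b")
np.save("w7E.npy",f["extrinsics"])
E
```

```text
0.010515037927249274 [0.54870647 0.1355452  0.2403917 ] [ 0.52845924 -0.11395933 -3.97811312]
```

View pics/w7.png

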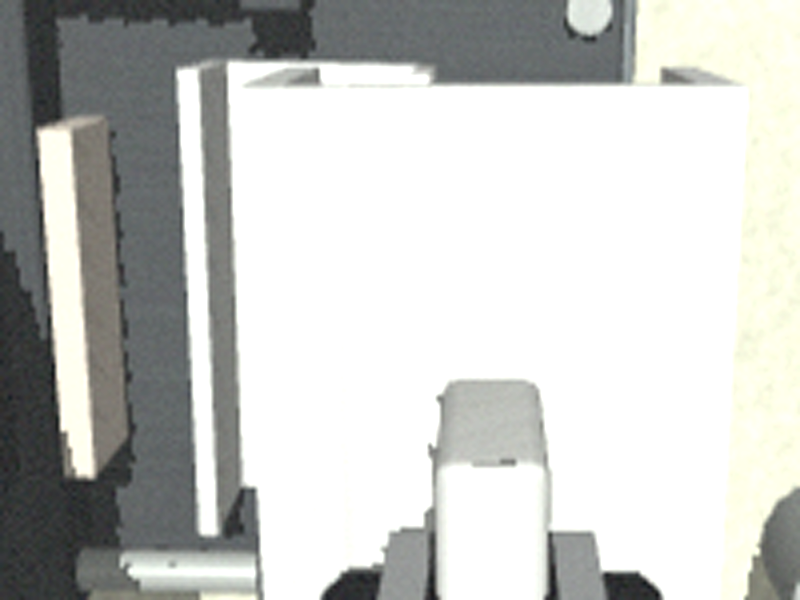

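View pics/w7b.png

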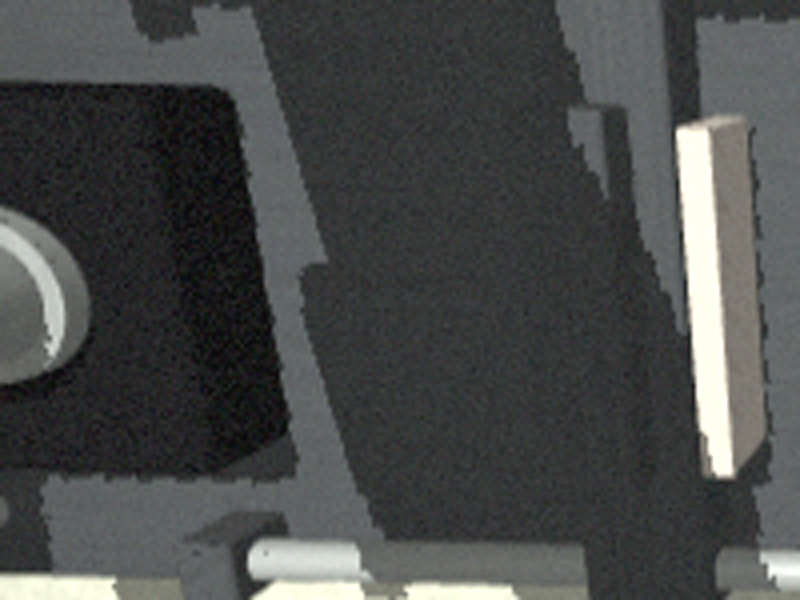

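```bash
python3 - <<'E'
from h import *
f=grab_frame("wrist")
A=lambda u,v:((u+.5)/4-.5+160,(v+.5)/4-.5+120)
P=[onz(f,*A(u,v),.1) for u,v in [(178,68),(202,66),(219,534),(198,535)]]
for p in P: print(p.round(4))
print([np.linalg.norm(P[i]-P[i-1]).round(4) for i in range(4)])
xd=(P[3]-P[0]+P[2]-P[1]);xd/=np.linalg.norm(xd);yd=np.array([-xd[1],xd[0],0]);print("yaw",np.degrees(np.arctan2(xd[1],xd[0])))
c=np.mean(P,0)+yd*.0275;print("centre",c)
for z in (.08,.09,.1,.105):
  Q=[onz(f,*A(u,v),z) for u,v in [(40,130),(73,128),(95,478),(67,475)]]
  print(z,[np.linalg.norm(Q[i]-Q[i-1]).round(4) for i in range(4)],"pad face y rel",[((q-c)@yd).round(4) for q in Q],[((q-c)@xd).round(4) for q in Q])
# held cover front end: web corners near end
print("axis pred",c-yd*.24)
# held cover in world
s,R=cur();t=s["tcp_pos"];zt=t[2]-.0208+.04
B=[onz(f,*A(u,v),zt) for u,v in [(243,86),(746,86)]];print("held web end",B,"tcp",t, [ (b-t)@R.as_matrix() for b in B])
E
```

```text
[0.4879 0.0685 0.1   ]
[0.4881 0.0742 0.1   ]
[0.6071 0.057  0.1   ]
[0.6068 0.0514 0.1   ]
[np.float64(0.1201), np.float64(0.0057), np.float64(0.1203), np.float64(0.0056)]
yaw -8.201827709483416
centre [0.55141083 0.08998446 0.1       ]
0.08 [np.float64(0.0943), np.float64(0.0085), np.float64(0.0957), np.float64(0.0077)] pad face y rel [np.float64(-0.071), np.float64(-0.0625), np.float64(-0.0628), np.float64(-0.0705)] [np.float64(-0.0421), np.float64(-0.0428), np.float64(0.0529), np.float64(0.0522)]
0.09 [np.float64(0.0915), np.float64(0.0082), np.float64(0.0928), np.float64(0.0075)] pad face y rel [np.float64(-0.0675), np.float64(-0.0593), np.float64(-0.0596), np.float64(-0.067)] [np.float64(-0.0432), np.float64(-0.0439), np.float64(0.0489), np.float64(0.0482)]
0.1 [np.float64(0.0886), np.float64(0.008), np.float64(0.09), np.float64(0.0072)] pad face y rel [np.float64(-0.0641), np.float64(-0.0561), np.float64(-0.0564), np.float64(-0.0636)] [np.float64(-0.0444), np.float64(-0.0451), np.float64(0.0449), np.float64(0.0442)]
0.105 [np.float64(0.0872), np.float64(0.0079), np.float64(0.0885), np.float64(0.0071)] pad face y rel [np.float64(-0.0624), np.float64(-0.0546), np.float64(-0.0548), np.float64(-0.0619)] [np.float64(-0.0449), np.float64(-0.0456), np.float64(0.0429), np.float64(0.0423)]
axis pred [ 0.51717231 -0.14756074  0.1       ]
held web end [array([0.48581767, 0.11432528, 0.25954661]), array([0.49265668, 0.17240544, 0.25954661])] tcp [0.54890289 0.13573496 0.24034661] [array([ 0.06012619, -0.02869202, -0.01919294]), array([ 0.06018809,  0.02978936, -0.01915695])]
```

```bash
python3 - <<'E'
from h import *
goal([.5495,.0766,.2],82,"h1");goal([.5495,.0766,.135],82,"h2")
E
```

```text
h1 dp [-0.76, -5.87, 4.03] rot [0.03, -0.02, 1.22]
h2 dp [-0.76, -5.87, 10.53] rot [0.03, -0.02, 1.22]
```

Request:
move_arm(
  dp=[
    [-0.3, -2, 0],
    [-0.76, -4, 0],
    [-0.76, -5.87, 2],
    [-0.76, -5.87, 4],
    [-0.76, -5.87, 6.5],
    [-0.76, -5.87, 9],
    [-0.76, -5.87, 10.5],
    [-0.76, -5.87, 10.5],
    [-0.76, -5.87, 10.5],
    [-0.76, -5.87, 10.5],
  ],
  rot=[
    [0, 0, 1.2],
    [0, 0, 1.2],
    [0, 0, 1.2],
    [0, 0, 1.2],
    [0, 0, 1.2],
    [0, 0, 1.2],
    [0, 0, 1.2],
    [0, 0, 1.2],
    [0, 0, 1.2],
    [0, 0, 1.2],
  ],
  gripper=[1, 1, 1, 1, 1, 1, 1, 1, 1, 1],
)

```text
t: 7.9
tcp_pos: [0.5508, 0.0754, 0.1364]
tcp_rot: [0.001, 0.071, 0.998, 0.0]
ft_force: [-0.1, -0.4, -3.6]
gripper_width: 0.0108
```

```bash
python3 - <<'E'
from h import *
goal([.5495,.0766,.0855],82,"down")
s,R=cur();print(s["gripper_width"],s["tcp_pos"],s["ft_force"])
f=grab_frame("wrist");crop(f,160,60,420,255,3,"w8")
f=grab_frame("scene");crop(f,230,160,350,270,6,"c8")
E
```

```text
down dp [0.15, 0.09, 5.09] rot [0.05, 0.11, -0.09]
0.010832253847766893 [0.55079562 0.07542663 0.13640544] [-0.12202703 -0.37571924 -3.63164958]
```

View pics/w8.png

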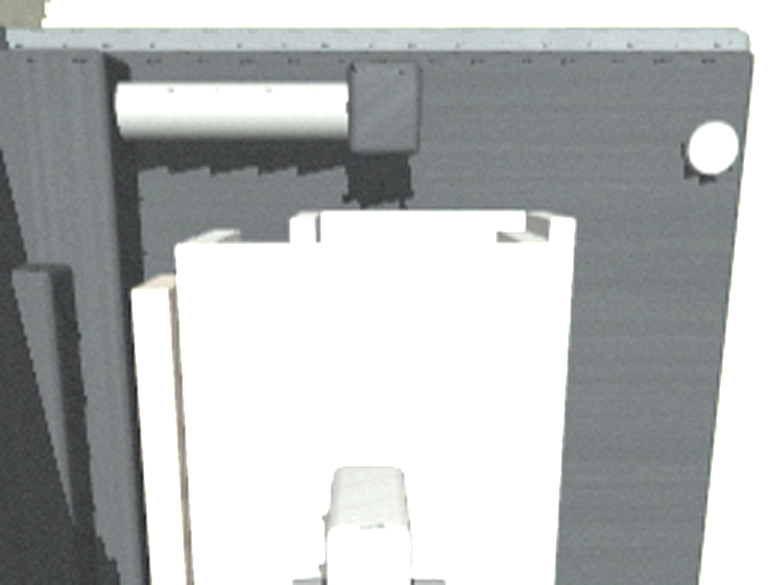

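View pics/c8.png

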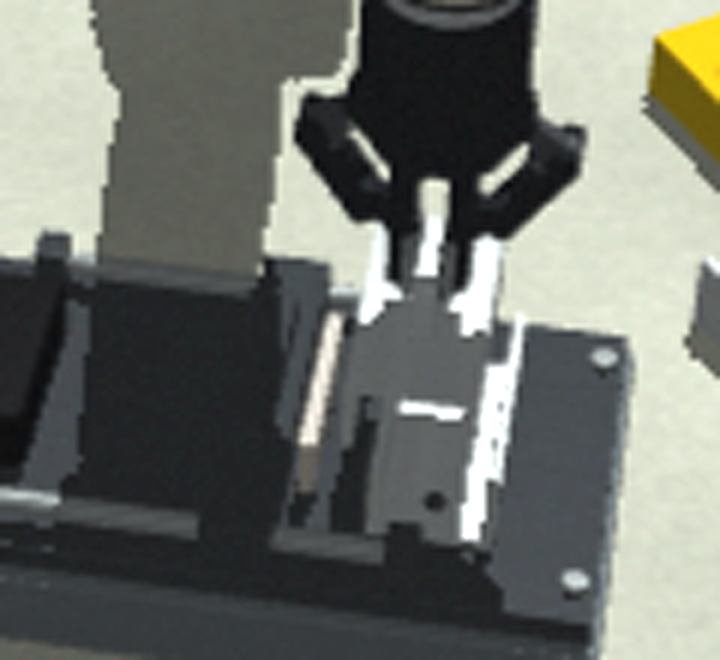

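```bash
python3 - <<'E'
from h import *
f=grab_frame("wrist");t=get_state()["tcp_pos"];print(t,get_state()["tcp_rot"])
A=lambda u,v:((u+.5)/3-.5+160,(v+.5)/3-.5+60)
a=np.radians(-8.0);xd=np.array([np.cos(a),np.sin(a),0]);yd=np.array([-xd[1],xd[0],0]);c=np.array([.5514,.09,0])
im=cv2.convertScaleAbs(f["frame"][:,:,::-1],alpha=.85);cv2.imwrite("pics/w9.png",cv2.resize(im[110:190,200:370],None,fx=4.5,fy=4.5,interpolation=cv2.INTER_CUBIC))
for n,u,v,z in [("jaw fl outer",291,214,.1),("jaw fl in",319,213,.1),("far in",527,213,.1),("far out",575,216,.1),("cov L",177,245,t[2]+.0192),("cov R",573,243,t[2]+.0192)]:
  p=onz(f,*A(u,v),z)-c;print(n,(p@xd).round(4),(p@yd).round(4))
E
```

```text
[0.55091903 0.0750382  0.13695772] [1.49189940e-03 7.08693973e-02 9.97484386e-01 4.49302561e-04]
jaw fl outer -0.0604 -0.0308
jaw fl in -0.0606 -0.0249
far in -0.0606 0.0188
far out -0.0599 0.0289
cov L -0.0584 -0.0442
cov R -0.0586 0.0171
```

View pics/w9.png

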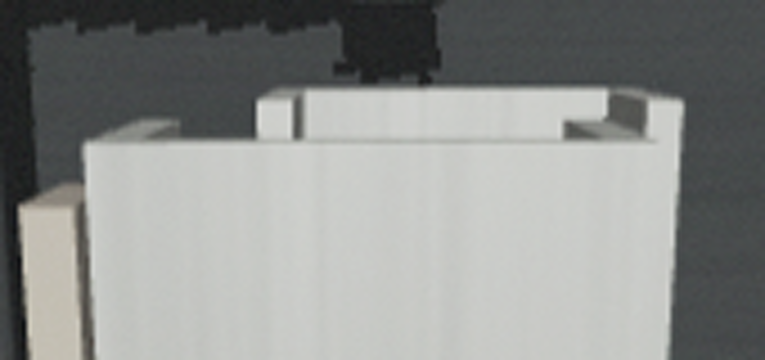

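Request:
move_arm(
  dp=[
    [0.13, 0.12, 1],
    [0.15, 0.15, 2],
    [0.15, 0.15, 3],
    [0.15, 0.15, 3.4],
    [0.15, 0.15, 3.4],
    [0.15, 0.15, 3.4],
    [0.15, 0.15, 3.4],
  ],
  rot=[
    [0, 0, 0],
    [0, 0, 0],
    [0, 0, 0],
    [0, 0, 0],
    [0, 0, 0],
    [0, 0, 0],
    [0, 0, 0],
  ],
  gripper=[1, 1, 1, 1, 1, 1, 1],
)

```text
t: 8.63
tcp_pos: [0.5486, 0.0762, 0.1015]
tcp_rot: [0.0, 0.071, 0.997, -0.0]
ft_force: [0.6, -0.4, -3.6]
gripper_width: 0.0107
```

```bash
python3 - <<'E'
from h import *
goal([.5495,.0766,.0855],82,"down")
s,R=cur();print(s["gripper_width"],s["tcp_pos"],s["ft_force"],s["moment"])
f=grab_frame("wrist");im=cv2.convertScaleAbs(f["frame"][:,:,::-1],alpha=.85);cv2.imwrite("pics/w10.png",cv2.resize(im[110:200,200:370],None,fx=4.5,fy=4.5,interpolation=cv2.INTER_CUBIC))
E
```

```text
down dp [-0.08, 0.05, 1.6] rot [-0.0, 0.01, -0.16]
0.010652498115613956 [0.54859803 0.07620547 0.10147507] [ 0.63189708 -0.3744938  -3.59194873] [ 0.00052227 -0.03570252 -0.02420523]
```

View pics/w10.png

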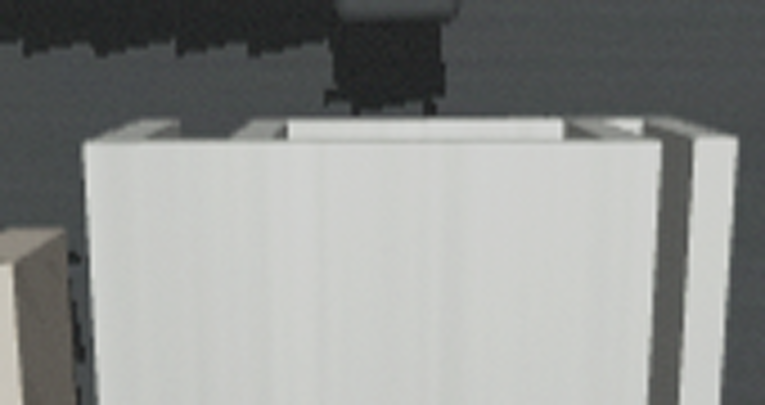

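Request:
move_arm(
  dp=[
    [-0.05, 0.05, 0.5],
    [-0.05, 0.05, 1],
    [-0.05, 0.05, 1.4],
    [-0.05, 0.05, 1.6],
    [-0.05, 0.05, 1.65],
    [-0.05, 0.05, 1.65],
    [-0.05, 0.05, 1.65],
  ],
  rot=[
    [0, 0, 0],
    [0, 0, 0],
    [0, 0, 0],
    [0, 0, 0],
    [0, 0, 0],
    [0, 0, 0],
    [0, 0, 0],
  ],
  gripper=[1, 1, 1, 1, 1, 1, 1],
)

```text
t: 9.27
tcp_pos: [0.5485, 0.0767, 0.0857]
tcp_rot: [-0.0, 0.071, 0.997, -0.0]
ft_force: [-3.3, -0.9, 5.5]
gripper_width: 0.0108
```

```bash
python3 - <<'E'
from h import *
goal([.5495,.0766,.0855],82,"down")
s,R=cur();print(s["gripper_width"],s["tcp_pos"],s["ft_force"],s["moment"])
f=grab_frame("wrist");im=cv2.convertScaleAbs(f["frame"][:,:,::-1],alpha=.85);cv2.imwrite("pics/w11.png",cv2.resize(im[110:210,200:370],None,fx=4.5,fy=4.5,interpolation=cv2.INTER_CUBIC))
f=grab_frame("side");crop(f,220,150,330,240,7,"s11")
E
```

```text
down dp [-0.1, 0.01, 0.02] rot [-0.01, -0.05, -0.15]
0.010771937771463047 [0.54851472 0.07665512 0.08566836] [-3.3327138  -0.89491773  5.51256798] [-0.06107191  0.55969138  0.03379492]
```

View pics/w11.png

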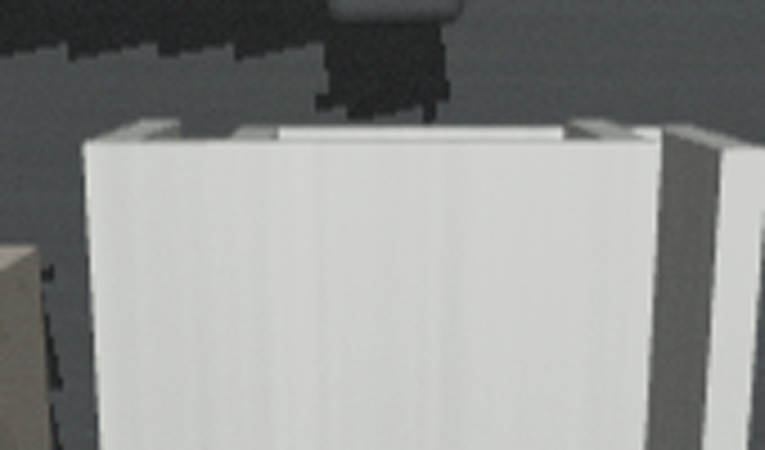

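View pics/s11.png

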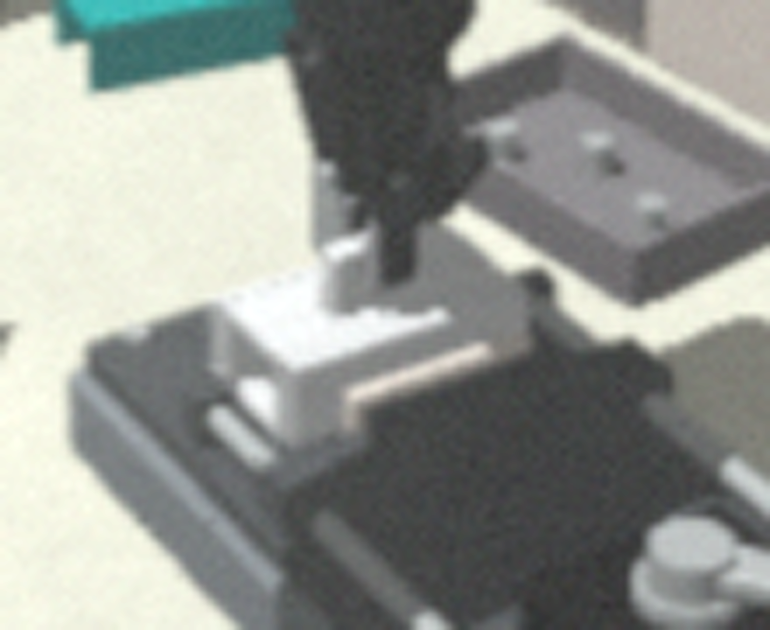

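```bash
python3 - <<'E'
from h import *
f=grab_frame("wrist")
A=lambda u,v:((u+.5)/4.5-.5+200,(v+.5)/4.5-.5+110)
a=np.radians(-8.0);xd=np.array([np.cos(a),np.sin(a),0]);yd=np.array([-xd[1],xd[0],0]);c=np.array([.5514,.09,0])
for n,u,v,z in [("far in",722,150,.1),("cov L",85,142,.105),("cov R",660,143,.105),("mid left foot? fixed web end",420,127,.06)]:
  p=onz(f,*A(u,v),z)-c;print(n,(p@xd).round(4),(p@yd).round(4))
E
```

```text
far in -0.0598 0.0239
cov L -0.0611 -0.0432
cov R -0.0609 0.0162
mid left foot? fixed web end -0.0597 -0.0072
```

Request:
move_arm(
  dp=[
    [0, 0, -0.3],
    [-0.11, 0, -0.3],
    [-0.11, 0, -0.3],
    [-0.11, 0, -0.1],
    [-0.11, 0, 0],
    [-0.11, 0, 0],
  ],
  rot=[
    [0, 0, 0],
    [0, 0, 0],
    [0, 0, 0],
    [0, 0, 0],
    [0, 0, 0],
    [0, 0, 0],
  ],
  gripper=[1, 1, 1, 1, 1, 1],
)

```text
t: 9.92
tcp_pos: [0.5504, 0.0765, 0.0856]
tcp_rot: [0.0, 0.071, 0.997, 0.0]
ft_force: [-0.9, 0.0, 4.1]
gripper_width: 0.0106
```

```bash
python3 - <<'E'
from h import *
s,R=cur();print(s["gripper_width"],s["tcp_pos"],s["ft_force"],s["moment"])
f=grab_frame("wrist");im=cv2.convertScaleAbs(f["frame"][:,:,::-1],alpha=.85);cv2.imwrite("pics/w12.png",cv2.resize(im[110:210,200:370],None,fx=4.5,fy=4.5,interpolation=cv2.INTER_CUBIC))
E
```

```text
0.010623058461778735 [0.55040689 0.07653351 0.08564853] [-8.94646989e-01  2.94943890e-04  4.13106597e+00] [-0.01449138  0.34631403 -0.00439349]
```

View pics/w12.png

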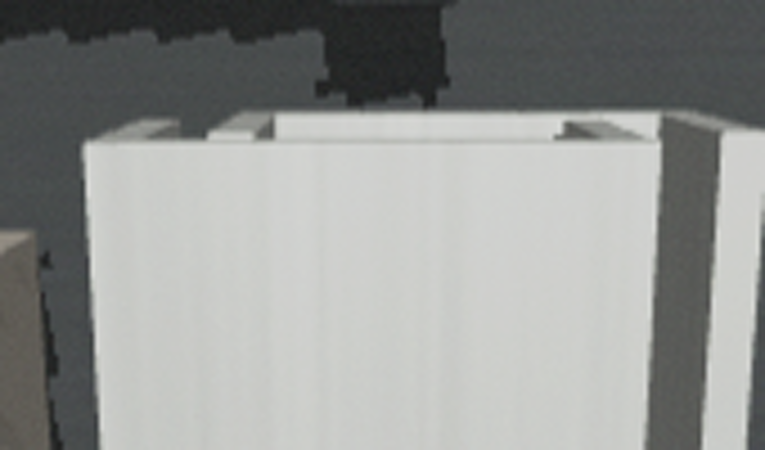

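Request:
move_arm(
  dp=[
    [0, 0, -0.25],
    [0.06, 0, -0.25],
    [0.06, 0, -0.25],
    [0.06, 0, -0.05],
    [0.06, 0, 0],
    [0.06, 0, 0],
    [0.06, 0, 0],
    [0.06, 0, 0],
    [0.06, 0, 0],
    [0.06, 0, -1],
    [0.06, 0, -3],
    [0.06, 0, -6],
  ],
  rot=[
    [0, 0, 0],
    [0, 0, 0],
    [0, 0, 0],
    [0, 0, 0],
    [0, 0, 0],
    [0, 0, 0],
    [0, 0, 0],
    [0, 0, 0],
    [0, 0, 0],
    [0, 0, 0],
    [0, 0, 0],
    [0, 0, 0],
  ],
  gripper=[1, 1, 1, 1, 1, 0.7, 0.7, 0.7, 0.7, 0.7, 0.7, 0.7],
)

```text
t: 10.97
tcp_pos: [0.5474, 0.0763, 0.1441]
tcp_rot: [-0.003, 0.071, 0.997, -0.001]
ft_force: [0.6, 0.0, -0.1]
gripper_width: 0.0254
```

```bash
python3 - <<'E'
from h import *
s,R=cur();print(s["gripper_width"],s["tcp_pos"],s["ft_force"])
f=grab_frame("wrist");im=cv2.convertScaleAbs(f["frame"][:,:,::-1],alpha=.85);cv2.imwrite("pics/w13.png",cv2.resize(im[100:300,180:400],None,fx=3,fy=3,interpolation=cv2.INTER_CUBIC))
E
```

```text
0.02537402925539881 [0.5473853  0.07628792 0.14409429] [ 0.59057362  0.00728803 -0.06221498]
```

View pics/w13.png

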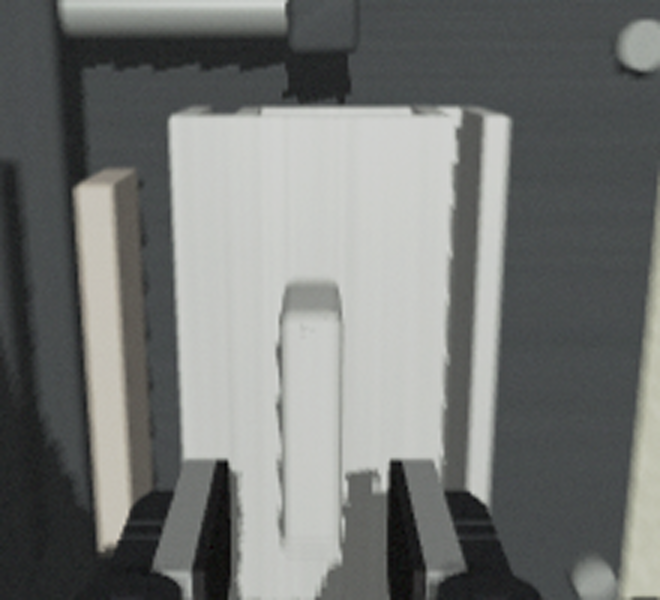

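```bash
python3 - <<'E'
from h import *
goal([.5497,-.198,.23],82,"h")
E
```

```text
h dp [-3.7, -27.24, -7.96] rot [0.14, 0.38, -0.18]
```

Request:
move_arm(
  dp=[
    [0, 0, -3],
    [0, 0, -6],
    [-0.3, -2, -8.6],
    [-0.8, -6, -8.6],
    [-1.3, -10, -8.6],
    [-1.8, -14, -8.6],
    [-2.3, -18, -8.6],
    [-2.8, -22, -8.6],
    [-3.3, -25, -8.6],
    [-3.7, -27.2, -8.6],
    [-3.7, -27.2, -8.6],
    [-3.7, -27.2, -8.6],
  ],
  rot=[
    [0, 0, 0],
    [0, 0, 0],
    [0, 0, 0],
    [0, 0, 0],
    [0, 0, 0],
    [0, 0, 0],
    [0, 0, 0],
    [0, 0, 0],
    [0, 0, 0],
    [0, 0, 0],
    [0, 0, 0],
    [0, 0, 0],
  ],
  gripper=[0, 0, 0, 0, 0, 0, 0, 0, 0, 0, 0, 0],
)

```text
t: 12.02
tcp_pos: [0.5471, -0.1998, 0.2316]
tcp_rot: [0.0, 0.073, 0.997, -0.0]
ft_force: [0.1, 0.3, 0.3]
gripper_width: 0.085
```

```bash
python3 - <<'E'
from h import *
s,R=cur();print(s["gripper_width"],s["tcp_pos"],s["tcp_rot"])
f=grab_frame("wrist");cv2.imwrite("pics/w14.png",cv2.convertScaleAbs(f["frame"][:,:,::-1],alpha=1.4,beta=20))
print(proj(f,[.5497,-.198,.205]),proj(f,s["tcp_pos"]),proj(f,s["tcp_pos"]+[0,0,.03]))
f=grab_frame("scene");crop(f,170,130,320,260,5,"c14")
f=grab_frame("side");crop(f,240,100,390,250,4,"s14")
E
```

```text
0.0849849476581203 [ 0.54714776 -0.19978411  0.23160029] [ 3.83030620e-04  7.29908727e-02  9.97332502e-01 -2.57187500e-04]
[[285.64362562 232.81859521]] [[282.34828195 245.26430825]] [[282.28146261 269.12805793]]
```

View pics/w14.png

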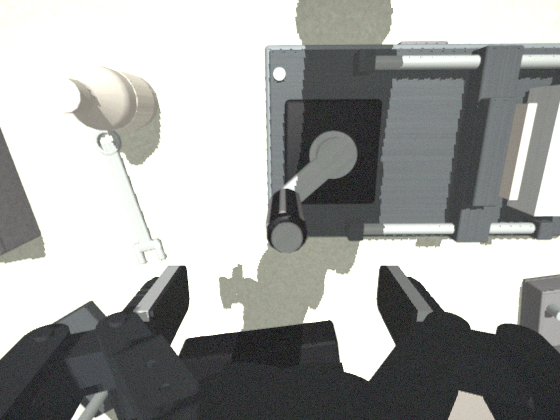

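View pics/c14.png

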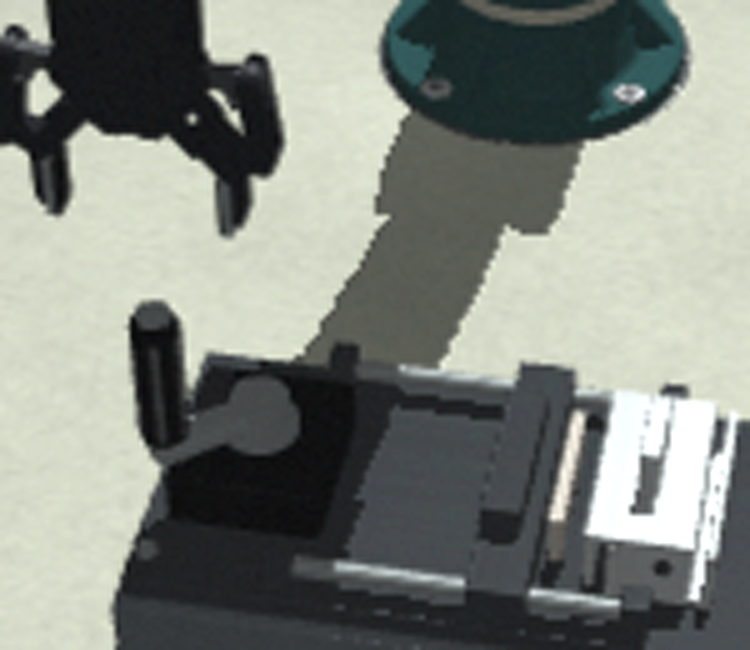

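View pics/s14.png

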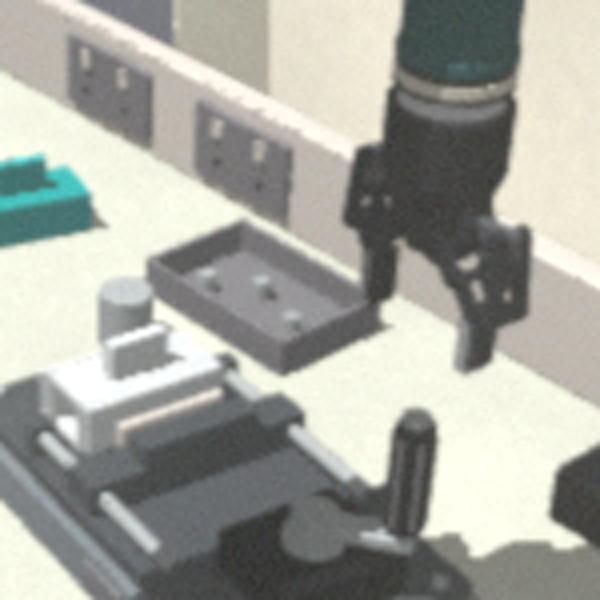

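```bash
python3 - <<'E'
from h import *
f=grab_frame("wrist");g=grab_frame("scene");h=grab_frame("side")
crop(f,250,110,370,260,4.5,"w15")
print("tcp",get_state()["tcp_pos"])
print(onz(f,287,236.5,.205))
print(tri(ray(f,287,236.5),ray(g,170+154/5,130+316/5)),tri(ray(f,287,236.5),ray(h,240+417/4,100+418/4)))
for z in(.117,.123,.13): print(z,onz(f,334.5,155,z))
E
```

```text
tcp [ 0.54772234 -0.19612562  0.23107163]
[ 0.55275329 -0.19358268  0.205     ]
(array([ 0.5518323 , -0.19543361,  0.20818569]), np.float64(0.003969864109637675)) (array([ 0.5535987 , -0.19419258,  0.20514059]), np.float64(0.002068489180135796))
0.117 [ 0.51612777 -0.14503469  0.117     ]
0.123 [ 0.51530872 -0.14589822  0.123     ]
0.13 [ 0.51435317 -0.14690567  0.13      ]
```

View pics/w15.png

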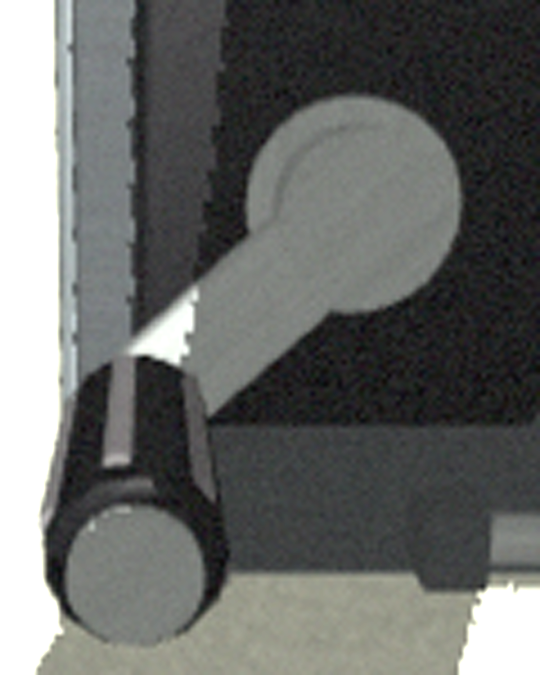

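Request:
move_arm(
  dp=[
    [0, 0, 0],
    [0, 0, 0],
    [0, 0, 0],
  ],
  rot=[
    [0, 0, 0],
    [0, 0, 0],
    [0, 0, 0],
  ],
  gripper=[0, 0, 0],
)

```text
t: 12.57
tcp_pos: [0.5475, -0.1975, 0.231]
tcp_rot: [-0.0, 0.071, 0.997, 0.0]
ft_force: [-0.8, 0.1, -0.7]
gripper_width: 0.0853
```

```bash
python3 - <<'E'
from h import *
print("tcp",get_state()["tcp_pos"])
f=grab_frame("wrist");print("tcp",get_state()["tcp_pos"])
crop(f,250,110,370,260,4.5,"w16")
import json;json.dump({k:(v.tolist() if hasattr(v,'tolist') else v) for k,v in f.items() if k!="frame"},open("w16.json","w"))
E
```

```text
tcp [ 0.5475034  -0.19745006  0.23100228]
tcp [ 0.54750867 -0.19760699  0.2310163 ]
```

View pics/w16.png

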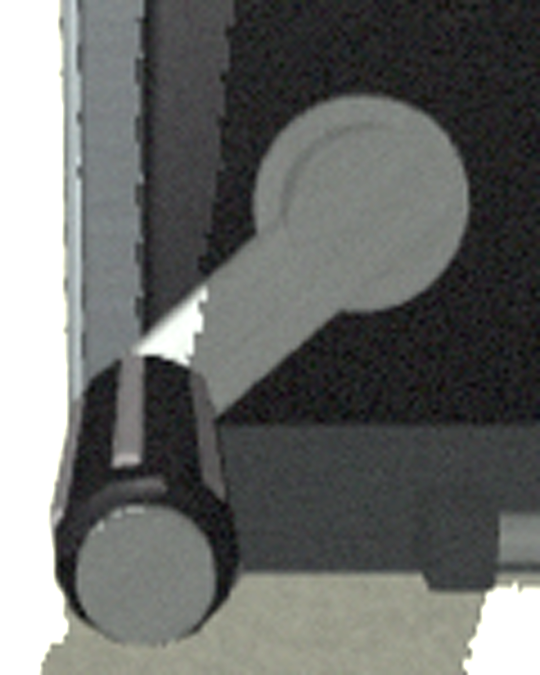

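```bash
python3 - <<'E'
from h import *
import json
f=json.load(open("w16.json"));f={k:np.array(v) if k=="extrinsics" else v for k,v in f.items()}
A=lambda u,v:((u+.5)/4.5-.5+250,(v+.5)/4.5-.5+110)
S=onz(f,*A(147,573),.205);S2=onz(f,*A(147,560),.205);print("sleeve",S,S2)
for z in(.117,.125,.135):
  H=onz(f,*A(368,204),z);print(z,H,np.linalg.norm((S-H)[:2]))
c=np.array([.5175,-.1476]);d=S[:2]-c;print(np.linalg.norm(d),np.degrees(np.arctan2(d[1],d[0])))
goal([S[0],S[1],.13],82)
E
```

```text
sleeve [ 0.5524277  -0.19819122  0.205     ] [ 0.55042428 -0.19790705  0.205     ]
0.117 [ 0.51559283 -0.14929451  0.117     ] 0.06121843073836417
0.125 [ 0.51451214 -0.15035978  0.125     ] 0.06103635461350465
0.135 [ 0.51316128 -0.15169136  0.135     ] 0.060861221519028806
0.06147695253840568 -55.37916960579343
 dp [-0.5, 0.01, 10.1] rot [0.0, -0.0, -0.13]
```

Request:
move_arm(
  dp=[
    [-0.4, 0, 0],
    [-0.4, 0, 3],
    [-0.4, 0, 6],
    [-0.4, 0, 8.5],
    [-0.4, 0, 10],
    [-0.4, 0, 10],
    [-0.4, 0, 10],
  ],
  rot=[
    [0, 0, 0],
    [0, 0, 0],
    [0, 0, 0],
    [0, 0, 0],
    [0, 0, 0],
    [0, 0, 0],
    [0, 0, 0],
  ],
  gripper=[0, 0, 0, 0, 0, 0, 0],
)

```text
t: 13.2
tcp_pos: [0.5513, -0.1984, 0.1304]
tcp_rot: [-0.001, 0.071, 0.997, 0.0]
ft_force: [-0.0, -0.0, 1.2]
gripper_width: 0.0852
```

```bash
python3 - <<'E'
from h import *
s,R=cur();print(s["gripper_width"],s["tcp_pos"],s["ft_force"])
f=grab_frame("wrist");crop(f,130,90,440,330,2.5,"w17")
f=grab_frame("side");crop(f,290,130,390,260,5,"s17")
E
```

```text
0.08524978178622351 [ 0.55127046 -0.19843408  0.13043046] [-0.02002313 -0.04646965  1.23647105]
```

View pics/w17.png

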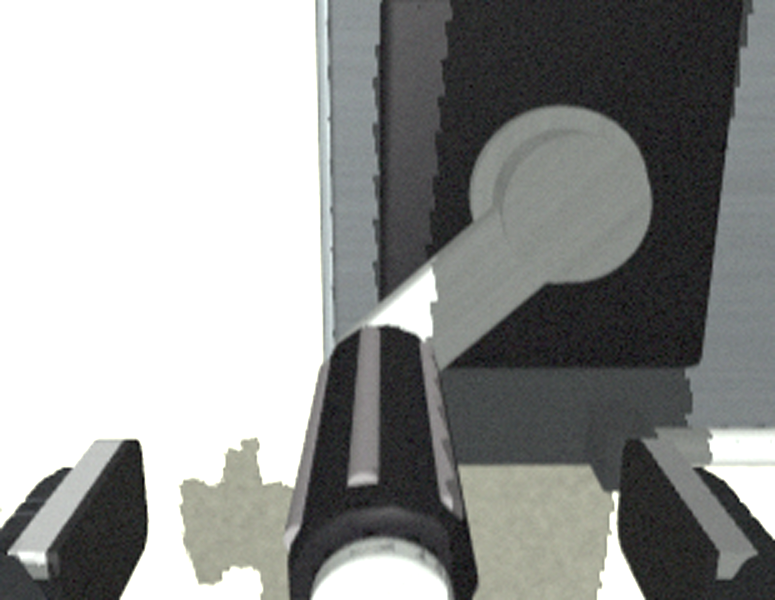

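View pics/s17.png

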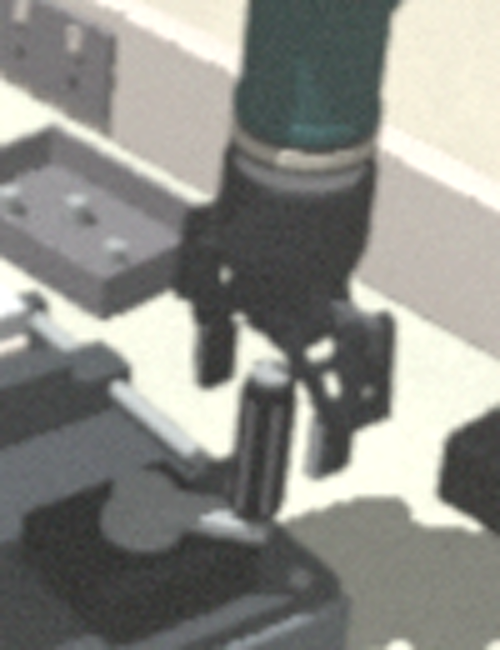

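Request:
move_arm(
  dp=[
    [0, 0, 0],
    [0, 0, 0],
    [0, 0, 0],
    [0, 0, 0],
    [0, 0, 0],
    [0, 0, 0],
    [0, 0, 0],
    [0, 0, 0],
  ],
  rot=[
    [0, 0, 0],
    [0, 0, 0],
    [0, 0, 0],
    [0, 0, 0],
    [0, 0, 0],
    [0, 0, 0],
    [0, 0, 0],
    [0, 0, 0],
  ],
  gripper=[1, 1, 1, 1, 1, 1, 1, 1],
)

```text
t: 13.97
tcp_pos: [0.5517, -0.1986, 0.1316]
tcp_rot: [0.0, 0.071, 0.997, -0.0]
ft_force: [-1.1, -0.4, 6.4]
gripper_width: 0.027
```

```bash
python3 - <<'E'
from h import *
s,R=cur();print(s["gripper_width"],s["tcp_pos"],s["tcp_rot"],s["ft_force"],s["moment"])
f=grab_frame("wrist");crop(f,180,90,400,290,3.5,"w18")
f=grab_frame("scene");crop(f,170,130,320,260,5,"c18")
E
```

```text
0.026983109530679464 [ 0.55165847 -0.19855817  0.13160479] [ 2.80273528e-04  7.10994965e-02  9.97469188e-01 -3.63222499e-05] [-1.05428447 -0.42414409  6.3914754 ] [ 0.07240116  0.26216938 -0.01146155]
```

View pics/w18.png

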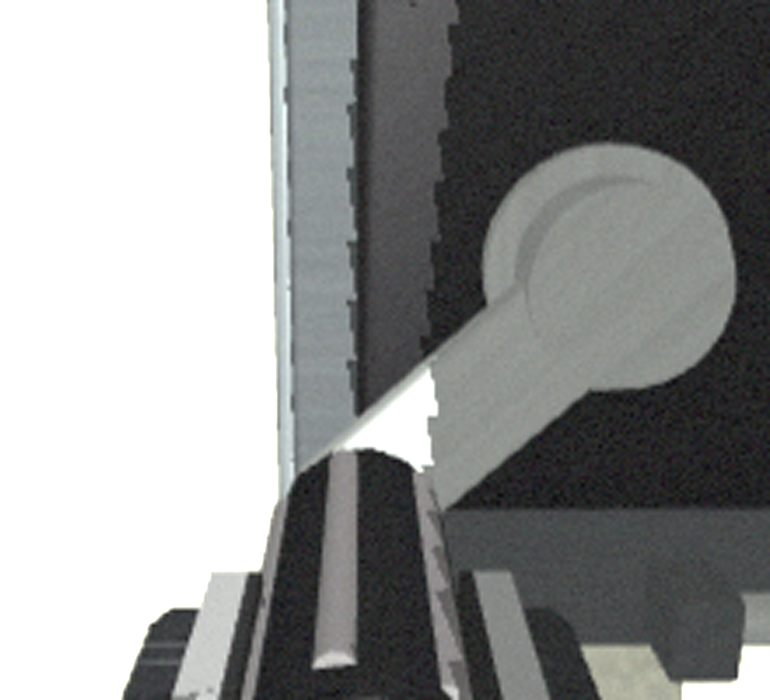

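View pics/c18.png

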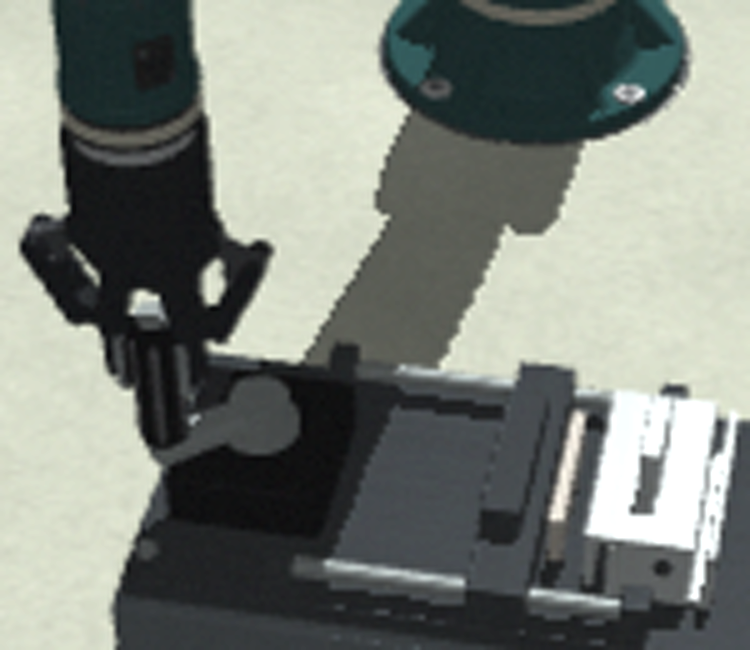

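```bash
cat > circ.py <<'E'
from h import *
import sys
# usage: cx cy th0 step n  [from-measured p]
def rows(C,th0,steps,r=.06,start=None):
    s,R=cur();C=np.array(C);p=lambda t:np.r_[C+r*np.array([np.cos(np.radians(t)),np.sin(np.radians(t))]),0]
    st=p(th0) if start is None else np.array(start)
    print([ (R.inv().apply(np.r_[(p(th0-k)-st)[:2],0])*100).round(2).tolist()[:2]+[0] for k in steps])
def force(C):
    s,R=cur();t=s["tcp_pos"];d=t[:2]-np.array(C);r=np.linalg.norm(d);u=d/r;tg=np.array([u[1],-u[0]]);F=s["ft_force"]
    print("t",s["t"],"ang",np.degrees(np.arctan2(d[1],d[0])).round(2),"r",r.round(4),"Ftan(resist)",(-F[:2]@tg).round(2),"Frad",(F[:2]@u).round(2),"Fz",F[2].round(2),"w",s["gripper_width"].round(4),"z",t[2].round(4))
E
python3 - <<'E'
from circ import *
C=[.5172,-.1493];force(C);rows(C,-55,[3,6,10,14,18,22,26,30,30])
E
```

```text
Traceback (most recent call last):
  File "circ.py", line 10, in force
    print("t",s["t"],"ang",np.degrees(np.arctan2(d[1],d[0])).round(2),"r",r.round(4),"Ftan(resist)",(-F[:2]@tg).round(2),"Frad",(F[:2]@u).round(2),"Fz",F[2].round(2),"w",s["gripper_width"].round(4),"z",t[2].round(4))
                                                                                                                                                                          ^^^^^^^^^^^^^^^^^^^^^^^^
AttributeError: 'float' object has no attribute 'round'
```

```bash
sed -i 's/s\["gripper_width"\].round(4)/round(s["gripper_width"],4)/' circ.py
python3 - <<'E'
from circ import *
C=[.5172,-.1493];force(C);rows(C,-55,[3,6,10,14,18,22,26,30,30])
E
```

```text
t 14.0667 ang -54.99 r 0.0601 Ftan(resist) -1.19 Frad -1.29 Fz 6.24 w 0.0266 z 0.1316
[[0.23, -0.21, 0], [0.48, -0.4, 0], [0.82, -0.65, 0], [1.18, -0.86, 0], [1.55, -1.05, 0], [1.94, -1.22, 0], [2.33, -1.36, 0], [2.74, -1.47, 0], [2.74, -1.47, 0]]
```

Request:
move_arm(
  dp=[
    [0.23, -0.21, 0],
    [0.48, -0.4, 0],
    [0.82, -0.65, 0],
    [1.18, -0.86, 0],
    [1.55, -1.05, 0],
    [1.94, -1.22, 0],
    [2.33, -1.36, 0],
    [2.74, -1.47, 0],
    [2.74, -1.47, 0],
  ],
  rot=[
    [0, 0, 0],
    [0, 0, 0],
    [0, 0, 0],
    [0, 0, 0],
    [0, 0, 0],
    [0, 0, 0],
    [0, 0, 0],
    [0, 0, 0],
    [0, 0, 0],
  ],
  gripper=[1, 1, 1, 1, 1, 1, 1, 1, 1],
)

```text
t: 14.82
tcp_pos: [0.5258, -0.2084, 0.1317]
tcp_rot: [0.003, 0.071, 0.998, 0.0]
ft_force: [4.4, 0.7, -0.1]
gripper_width: 0.0265
```

```bash
python3 - <<'E'
from circ import *
C=[.5172,-.1493];force(C);rows(C,-85,[4,8,12,16,20,24,28,32,32])
f=grab_frame("wrist");crop(f,130,60,430,290,2.6,"w19")
E
```

```text
t 14.8167 ang -81.75 r 0.0597 Ftan(resist) 4.41 Frad -0.05 Fz -0.09 w 0.0265 z 0.1317
[[0.41, -0.08, 0], [0.83, -0.13, 0], [1.24, -0.15, 0], [1.66, -0.15, 0], [2.08, -0.11, 0], [2.49, -0.05, 0], [2.9, 0.05, 0], [3.3, 0.17, 0], [3.3, 0.17, 0]]
```

View pics/w19.png

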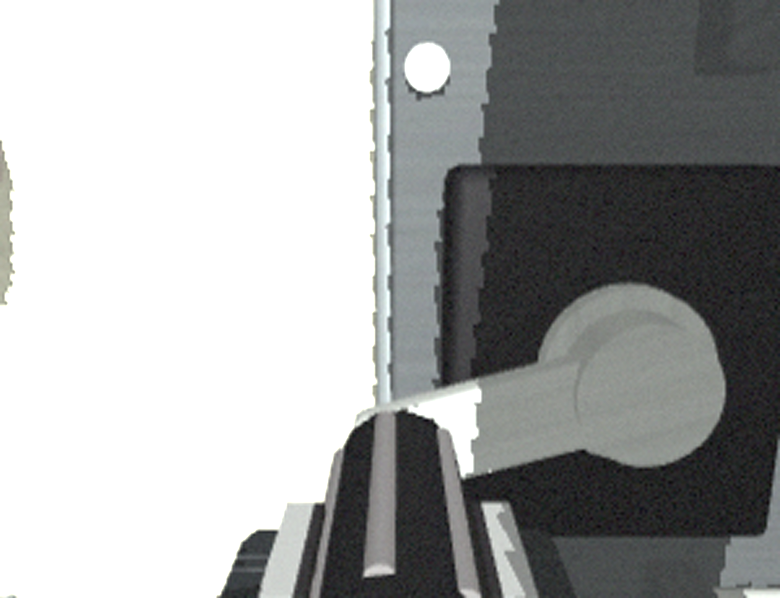

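Request:
move_arm(
  dp=[
    [0.41, -0.08, 0],
    [0.83, -0.13, 0],
    [1.24, -0.15, 0],
    [1.66, -0.15, 0],
    [2.08, -0.11, 0],
    [2.49, -0.05, 0],
    [2.9, 0.05, 0],
    [3.3, 0.17, 0],
    [3.3, 0.17, 0],
  ],
  rot=[
    [0, 0, 0],
    [0, 0, 0],
    [0, 0, 0],
    [0, 0, 0],
    [0, 0, 0],
    [0, 0, 0],
    [0, 0, 0],
    [0, 0, 0],
    [0, 0, 0],
  ],
  gripper=[1, 1, 1, 1, 1, 1, 1, 1, 1],
)

```text
t: 15.62
tcp_pos: [0.4934, -0.2035, 0.1317]
tcp_rot: [0.004, 0.071, 0.997, -0.001]
ft_force: [4.7, -0.9, -0.7]
gripper_width: 0.0269
```

```bash
python3 - <<'E'
from circ import *
C=[.5172,-.1493];force(C);rows(C,-117,[4,8,12,16,20,24,28,28])
E
```

```text
t 15.6167 ang -113.7 r 0.0592 Ftan(resist) 4.62 Frad -1.08 Fz -0.68 w 0.0269 z 0.1317
[[0.39, 0.15, 0], [0.77, 0.33, 0], [1.14, 0.53, 0], [1.49, 0.75, 0], [1.82, 1.01, 0], [2.14, 1.28, 0], [2.44, 1.58, 0], [2.44, 1.58, 0]]
```

Request:
move_arm(
  dp=[
    [0.39, 0.15, 0],
    [0.77, 0.33, 0],
    [1.14, 0.53, 0],
    [1.49, 0.75, 0],
    [1.82, 1.01, 0],
    [2.14, 1.28, 0],
    [2.44, 1.58, 0],
    [2.44, 1.58, 0],
  ],
  rot=[
    [0, 0, 0],
    [0, 0, 0],
    [0, 0, 0],
    [0, 0, 0],
    [0, 0, 0],
    [0, 0, 0],
    [0, 0, 0],
    [0, 0, 0],
  ],
  gripper=[1, 1, 1, 1, 1, 1, 1, 1],
)

```text
t: 16.28
tcp_pos: [0.4708, -0.1856, 0.1317]
tcp_rot: [0.003, 0.071, 0.997, -0.002]
ft_force: [3.3, -2.9, -0.9]
gripper_width: 0.0265
```

```bash
python3 - <<'E'
from circ import *
C=[.5172,-.1493];force(C);rows(C,-145,[3,6,9,12,15,18,20,20,20])
f=grab_frame("scene");crop(f,170,130,340,270,4.5,"c20")
E
```

```text
t 16.2833 ang -141.92 r 0.0589 Ftan(resist) 4.36 Frad -0.81 Fz -0.86 w 0.0265 z 0.1317
[[0.21, 0.23, 0], [0.41, 0.48, 0], [0.59, 0.74, 0], [0.76, 1.0, 0], [0.91, 1.27, 0], [1.05, 1.55, 0], [1.14, 1.74, 0], [1.14, 1.74, 0], [1.14, 1.74, 0]]
```

View pics/c20.png

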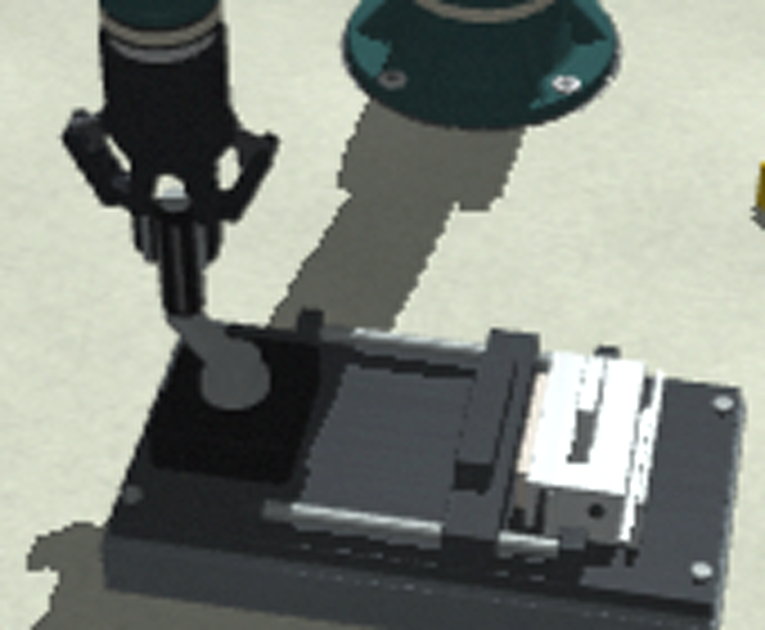

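Request:
move_arm(
  dp=[
    [0.21, 0.23, 0],
    [0.41, 0.48, 0],
    [0.59, 0.74, 0],
    [0.76, 1.0, 0],
    [0.91, 1.27, 0],
    [1.05, 1.55, 0],
    [1.14, 1.74, 0],
    [1.14, 1.74, 0],
  ],
  rot=[
    [0, 0, 0],
    [0, 0, 0],
    [0, 0, 0],
    [0, 0, 0],
    [0, 0, 0],
    [0, 0, 0],
    [0, 0, 0],
    [0, 0, 0],
  ],
  gripper=[1, 1, 1, 1, 1, 1, 1, 1],
)

```text
t: 17.0
tcp_pos: [0.4612, -0.1677, 0.1317]
tcp_rot: [0.003, 0.072, 0.997, -0.002]
ft_force: [3.0, -5.6, 0.7]
gripper_width: 0.0265
```

```bash
python3 - <<'E'
from circ import *
C=[.5172,-.1493];force(C);rows(C,-165,[2,4,6,8,8,8])
E
```

```text
t 17.0 ang -161.81 r 0.0589 Ftan(resist) 6.28 Frad -1.06 Fz 0.72 w 0.0265 z 0.1317
[[0.08, 0.19, 0], [0.15, 0.39, 0], [0.22, 0.59, 0], [0.28, 0.79, 0], [0.28, 0.79, 0], [0.28, 0.79, 0]]
```

Request:
move_arm(
  dp=[
    [0.08, 0.19, 0],
    [0.15, 0.39, 0],
    [0.22, 0.59, 0],
    [0.28, 0.79, 0],
    [0.28, 0.79, 0],
    [0.28, 0.79, 0],
  ],
  rot=[
    [0, 0, 0],
    [0, 0, 0],
    [0, 0, 0],
    [0, 0, 0],
    [0, 0, 0],
    [0, 0, 0],
  ],
  gripper=[1, 1, 1, 1, 1, 1],
)

```text
t: 17.5
tcp_pos: [0.4592, -0.1597, 0.1316]
tcp_rot: [0.002, 0.072, 0.997, -0.002]
ft_force: [1.2, -5.7, 2.0]
gripper_width: 0.0264
```

```bash
python3 - <<'E'
from circ import *
C=[.5172,-.1493];force(C);rows(C,-173,[2,4,6,6,6])
f=grab_frame("scene");crop(f,170,130,340,270,4.5,"c21")
f=grab_frame("side");crop(f,210,130,350,240,5.5,"s21")
E
```

```text
t 17.5 ang -169.84 r 0.059 Ftan(resist) 5.81 Frad -0.2 Fz 1.99 w 0.0264 z 0.1316
[[0.05, 0.2, 0], [0.1, 0.41, 0], [0.13, 0.61, 0], [0.13, 0.61, 0], [0.13, 0.61, 0]]
```

View pics/c21.png

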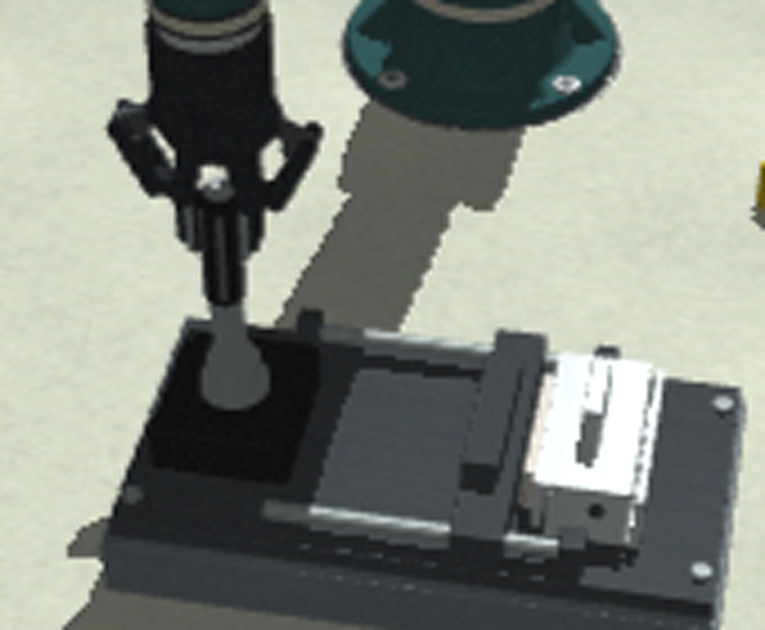

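View pics/s21.png

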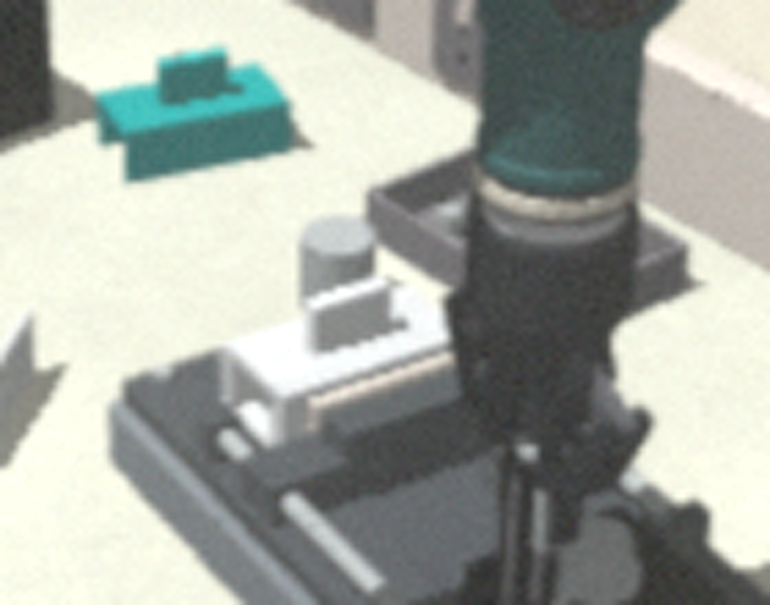

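Request:
move_arm(
  dp=[
    [0.05, 0.2, 0],
    [0.1, 0.41, 0],
    [0.13, 0.61, 0],
    [0.13, 0.61, 0],
    [0.13, 0.61, 0],
  ],
  rot=[
    [0, 0, 0],
    [0, 0, 0],
    [0, 0, 0],
    [0, 0, 0],
    [0, 0, 0],
  ],
  gripper=[1, 1, 1, 1, 1],
)

```text
t: 18.02
tcp_pos: [0.4583, -0.1535, 0.1316]
tcp_rot: [0.002, 0.072, 0.997, -0.002]
ft_force: [1.0, -5.1, 2.0]
gripper_width: 0.0266
```

```bash
python3 - <<'E'
from circ import *
C=[.5172,-.1493];force(C);rows(C,-179,[2,4,6,6,6])
E
```

```text
t 18.0167 ang -175.87 r 0.059 Ftan(resist) 5.17 Frad -0.62 Fz 1.99 w 0.0266 z 0.1316
[[0.03, 0.21, 0], [0.05, 0.42, 0], [0.07, 0.62, 0], [0.07, 0.62, 0], [0.07, 0.62, 0]]
```

Request:
move_arm(
  dp=[
    [0.03, 0.21, 0],
    [0.05, 0.42, 0],
    [0.07, 0.62, 0],
    [0.07, 0.62, 0],
    [0.07, 0.62, 0],
  ],
  rot=[
    [0, 0, 0],
    [0, 0, 0],
    [0, 0, 0],
    [0, 0, 0],
    [0, 0, 0],
  ],
  gripper=[1, 1, 1, 1, 1],
)

```text
t: 18.43
tcp_pos: [0.4581, -0.1473, 0.1316]
tcp_rot: [0.002, 0.072, 0.997, -0.002]
ft_force: [1.5, -6.7, 3.8]
gripper_width: 0.0265
```

```bash
python3 - <<'E'
from circ import *
C=[.5172,-.1493];force(C);rows(C,-185,[2,4,6,6,6])
E
```

```text
t 18.4333 ang 178.08 r 0.0591 Ftan(resist) 6.6 Frad -1.67 Fz 3.81 w 0.0265 z 0.1316
[[0.01, 0.21, 0], [0.01, 0.42, 0], [0.0, 0.63, 0], [0.0, 0.63, 0], [0.0, 0.63, 0]]
```

Request:
move_arm(
  dp=[
    [0.01, 0.21, 0],
    [0.01, 0.42, 0],
    [0.0, 0.63, 0],
    [0.0, 0.63, 0],
    [0.0, 0.63, 0],
  ],
  rot=[
    [0, 0, 0],
    [0, 0, 0],
    [0, 0, 0],
    [0, 0, 0],
    [0, 0, 0],
  ],
  gripper=[1, 1, 1, 1, 1],
)

```text
t: 18.85
tcp_pos: [0.4586, -0.1411, 0.1316]
tcp_rot: [0.001, 0.072, 0.997, -0.002]
ft_force: [-0.4, -6.4, 5.1]
gripper_width: 0.0266
```

```bash
python3 - <<'E'
from circ import *
C=[.5172,-.1493];force(C);rows(C,-191,[2,4,4,4])
f=grab_frame("scene");crop(f,250,190,340,260,8,"c22")
f=grab_frame("side");crop(f,230,160,320,230,8,"s22")
E
```

```text
t 18.85 ang 171.99 r 0.0592 Ftan(resist) 6.45 Frad -0.47 Fz 5.11 w 0.0266 z 0.1316
[[-0.01, 0.21, 0], [-0.03, 0.42, 0], [-0.03, 0.42, 0], [-0.03, 0.42, 0]]
```

View pics/c22.png

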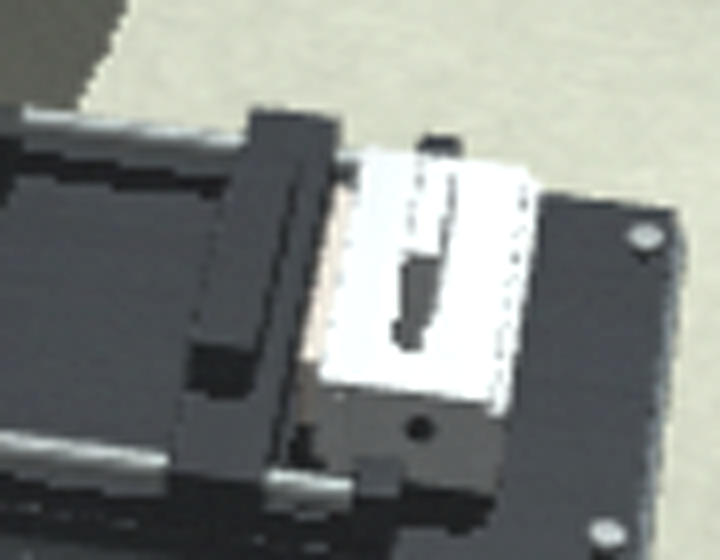

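View pics/s22.png

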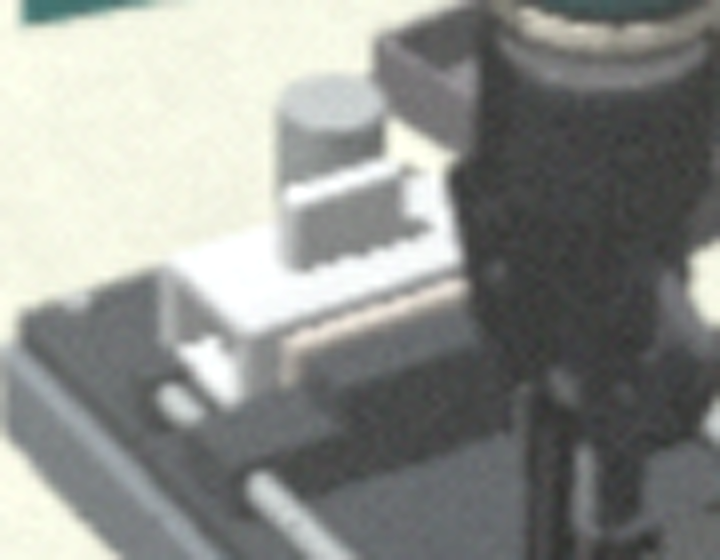

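Request:
move_arm(
  dp=[
    [-0.01, 0.21, 0],
    [-0.03, 0.42, 0],
    [-0.03, 0.42, 0],
    [-0.03, 0.42, 0],
  ],
  rot=[
    [0, 0, 0],
    [0, 0, 0],
    [0, 0, 0],
    [0, 0, 0],
  ],
  gripper=[1, 1, 1, 1],
)

```text
t: 19.28
tcp_pos: [0.4592, -0.1371, 0.1316]
tcp_rot: [0.001, 0.072, 0.997, -0.002]
ft_force: [-0.1, -5.6, 5.1]
gripper_width: 0.0269
```

```bash
python3 - <<'E'
from circ import *
C=[.5172,-.1493];force(C);rows(C,-195,[2,4,4,4])
E
```

```text
t 19.2833 ang 168.12 r 0.0593 Ftan(resist) 5.49 Frad -1.03 Fz 5.15 w 0.0269 z 0.1316
[[-0.03, 0.21, 0], [-0.06, 0.41, 0], [-0.06, 0.41, 0], [-0.06, 0.41, 0]]
```

Request:
move_arm(
  dp=[
    [-0.03, 0.21, 0],
    [-0.06, 0.41, 0],
    [-0.06, 0.41, 0],
    [-0.06, 0.41, 0],
  ],
  rot=[
    [0, 0, 0],
    [0, 0, 0],
    [0, 0, 0],
    [0, 0, 0],
  ],
  gripper=[1, 1, 1, 1],
)

```text
t: 19.62
tcp_pos: [0.46, -0.1336, 0.1316]
tcp_rot: [0.001, 0.072, 0.997, -0.002]
ft_force: [-1.6, -6.9, 5.6]
gripper_width: 0.027
```

```bash
python3 - <<'E'
from circ import *
C=[.5172,-.1493];force(C);rows(C,-199,[2,4,4,4])
E
```

```text
t 19.6167 ang 164.6 r 0.0593 Ftan(resist) 7.08 Frad -0.32 Fz 5.61 w 0.027 z 0.1316
[[-0.04, 0.21, 0], [-0.09, 0.41, 0], [-0.09, 0.41, 0], [-0.09, 0.41, 0]]
```

Request:
move_arm(
  dp=[
    [-0.04, 0.21, 0],
    [-0.09, 0.41, 0],
    [-0.09, 0.41, 0],
    [-0.09, 0.41, 0],
  ],
  rot=[
    [0, 0, 0],
    [0, 0, 0],
    [0, 0, 0],
    [0, 0, 0],
  ],
  gripper=[1, 1, 1, 1],
)

```text
t: 19.95
tcp_pos: [0.461, -0.13, 0.1316]
tcp_rot: [0.0, 0.073, 0.997, -0.002]
ft_force: [-2.3, -8.1, 6.2]
gripper_width: 0.0265
```

```bash
python3 - <<'E'
from circ import *
C=[.5172,-.1493];force(C);rows(C,-203,[2,4,4,4])
E
```

```text
t 19.95 ang 161.07 r 0.0594 Ftan(resist) 8.44 Frad -0.48 Fz 6.21 w 0.0265 z 0.1316
[[-0.06, 0.2, 0], [-0.12, 0.4, 0], [-0.12, 0.4, 0], [-0.12, 0.4, 0]]
```

Request:
move_arm(
  dp=[
    [-0.06, 0.2, 0],
    [-0.12, 0.4, 0],
    [-0.12, 0.4, 0],
    [-0.12, 0.4, 0],
  ],
  rot=[
    [0, 0, 0],
    [0, 0, 0],
    [0, 0, 0],
    [0, 0, 0],
  ],
  gripper=[1, 1, 1, 1],
)

```text
t: 20.28
tcp_pos: [0.4623, -0.1267, 0.1316]
tcp_rot: [-0.0, 0.073, 0.997, -0.002]
ft_force: [-3.1, -8.6, 7.1]
gripper_width: 0.0268
```

```bash
python3 - <<'E'
from circ import *
C=[.5172,-.1493];force(C);rows(C,-207,[2,4,4,4])
E
```

```text
t 20.2833 ang 157.6 r 0.0594 Ftan(resist) 9.14 Frad -0.38 Fz 7.12 w 0.0268 z 0.1316
[[-0.07, 0.2, 0], [-0.15, 0.39, 0], [-0.15, 0.39, 0], [-0.15, 0.39, 0]]
```

Request:
move_arm(
  dp=[
    [-0.07, 0.2, 0],
    [-0.15, 0.39, 0],
    [-0.15, 0.39, 0],
    [-0.15, 0.39, 0],
  ],
  rot=[
    [0, 0, 0],
    [0, 0, 0],
    [0, 0, 0],
    [0, 0, 0],
  ],
  gripper=[1, 1, 1, 1],
)

```text
t: 20.62
tcp_pos: [0.4636, -0.1234, 0.1315]
tcp_rot: [-0.001, 0.073, 0.997, -0.002]
ft_force: [-4.5, -9.7, 8.2]
gripper_width: 0.027
```

```bash
python3 - <<'E'
from circ import *
C=[.5172,-.1493];force(C);rows(C,-211,[2,3,3,3])
E
```

```text
t 20.6167 ang 154.19 r 0.0595 Ftan(resist) 10.73 Frad -0.15 Fz 8.19 w 0.027 z 0.1315
[[-0.08, 0.19, 0], [-0.13, 0.29, 0], [-0.13, 0.29, 0], [-0.13, 0.29, 0]]
```

Request:
move_arm(
  dp=[
    [-0.08, 0.19, 0],
    [-0.17, 0.38, 0],
    [-0.17, 0.38, 0],
    [-0.17, 0.38, 0],
  ],
  rot=[
    [0, 0, 0],
    [0, 0, 0],
    [0, 0, 0],
    [0, 0, 0],
  ],
  gripper=[1, 1, 1, 1],
)

```text
t: 20.95
tcp_pos: [0.4652, -0.1202, 0.1315]
tcp_rot: [-0.001, 0.073, 0.997, -0.003]
ft_force: [-4.6, -10.5, 9.0]
gripper_width: 0.0268
```

```bash
python3 - <<'E'
from circ import *
C=[.5172,-.1493];force(C);rows(C,-215,[-1,-2,-3,-4])
f=grab_frame("side");crop(f,230,160,320,230,8,"s23")
E
```

```text
t 20.95 ang 150.83 r 0.0596 Ftan(resist) 11.41 Frad -1.13 Fz 9.02 w 0.0268 z 0.1315
[[0.05, -0.09, 0], [0.09, -0.19, 0], [0.13, -0.28, 0], [0.17, -0.38, 0]]
```

View pics/s23.png

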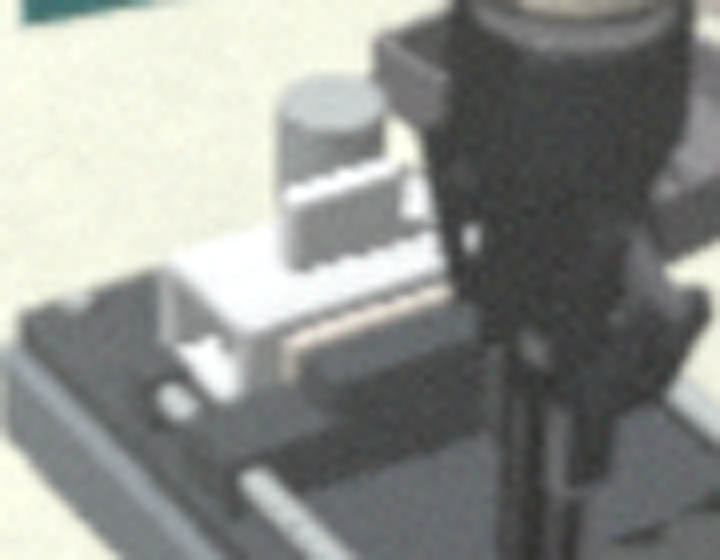

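Request:
move_arm(
  dp=[
    [0.09, -0.19, 0],
    [0.17, -0.38, 0],
    [0.17, -0.38, 0],
    [0.17, -0.38, 0],
    [0.17, -0.38, 0],
    [0.17, -0.38, 0],
    [0.17, -0.38, 0],
    [0.17, -0.38, 0],
    [0.17, -0.38, 0],
  ],
  rot=[
    [0, 0, 0],
    [0, 0, 0],
    [0, 0, 0],
    [0, 0, 0],
    [0, 0, 0],
    [0, 0, 0],
    [0, 0, 0],
    [0, 0, 0],
    [0, 0, 0],
  ],
  gripper=[1, 1, 1, 0, 0, 0, 0, 0, 0],
)

```text
t: 21.75
tcp_pos: [0.4653, -0.1181, 0.1309]
tcp_rot: [-0.0, 0.071, 0.997, 0.0]
ft_force: [-0.1, 0.1, -0.1]
gripper_width: 0.0857
```

```bash
python3 - <<'E'
from circ import *
C=[.5172,-.1493];force(C)
f=grab_frame("wrist");crop(f,130,90,440,330,2.5,"w24")
E
```

```text
t 21.75 ang 149.0 r 0.0605 Ftan(resist) 0.03 Frad 0.15 Fz -0.08 w 0.0857 z 0.1309
```

View pics/w24.png

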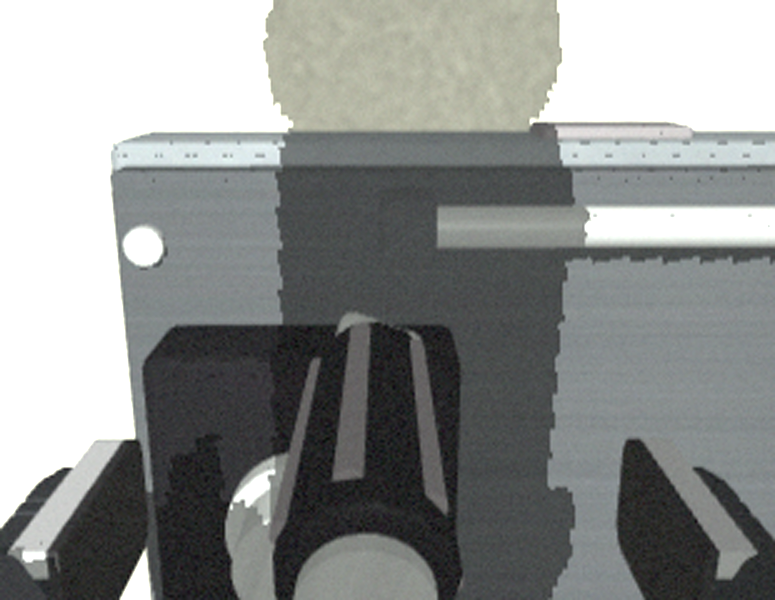

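Released with the sleeve clear between the fingers. I'll lift straight up and check the result.

Request:
move_arm(
  dp=[
    [0, 0, -2],
    [0, 0, -5],
    [0, 0, -9],
    [0, 0, -13],
    [0, 0, -17],
    [0, 0, -20],
    [0, 0, -20],
    [0, 0, -20],
  ],
  rot=[
    [0, 0, 0],
    [0, 0, 0],
    [0, 0, 0],
    [0, 0, 0],
    [0, 0, 0],
    [0, 0, 0],
    [0, 0, 0],
    [0, 0, 0],
  ],
  gripper=[0, 0, 0, 0, 0, 0, 0, 0],
)

```text
t: 22.47
tcp_pos: [0.4665, -0.1186, 0.3329]
tcp_rot: [0.002, 0.071, 0.997, -0.0]
ft_force: [-0.4, 0.2, -0.5]
gripper_width: 0.0854
```

```bash
python3 - <<'E'
from h import *
s,R=cur();print(s["tcp_pos"],s["ft_force"])
f=grab_frame("wrist");im=cv2.convertScaleAbs(f["frame"][:,:,::-1],alpha=.9);cv2.imwrite("pics/w25.png",im)
cv2.imwrite("pics/w25c.png",cv2.resize(im[150:330,380:560],None,fx=3.3,fy=3.3,interpolation=cv2.INTER_CUBIC))
f=grab_frame("scene");cv2.imwrite("pics/c25.png",f["frame"][:,:,::-1]);crop(f,180,180,345,285,4.8,"c25c")
g=grab_frame("side");crop(g,220,150,370,270,5,"s25")
E
```

```text
[ 0.46654637 -0.11857928  0.33293599] [-0.35802147  0.16209993 -0.45179612]
```

View pics/w25.png

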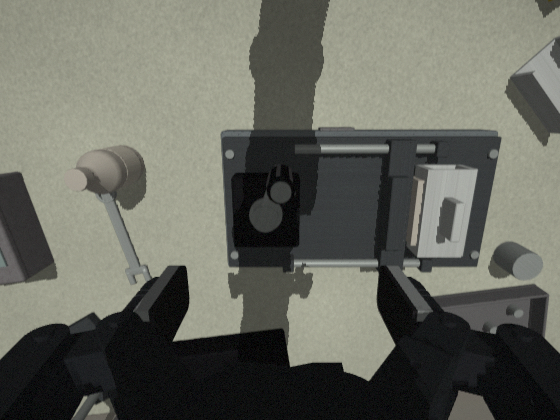

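View pics/c25.png

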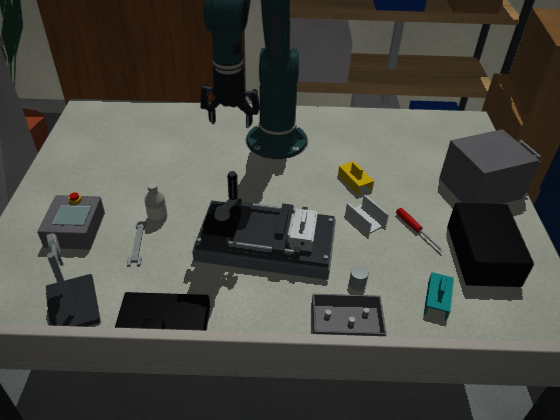

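View pics/c25c.png

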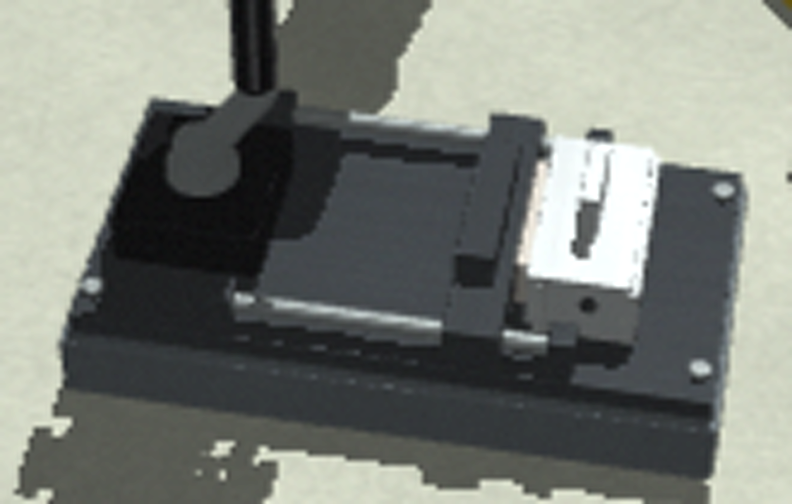

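View pics/s25.png

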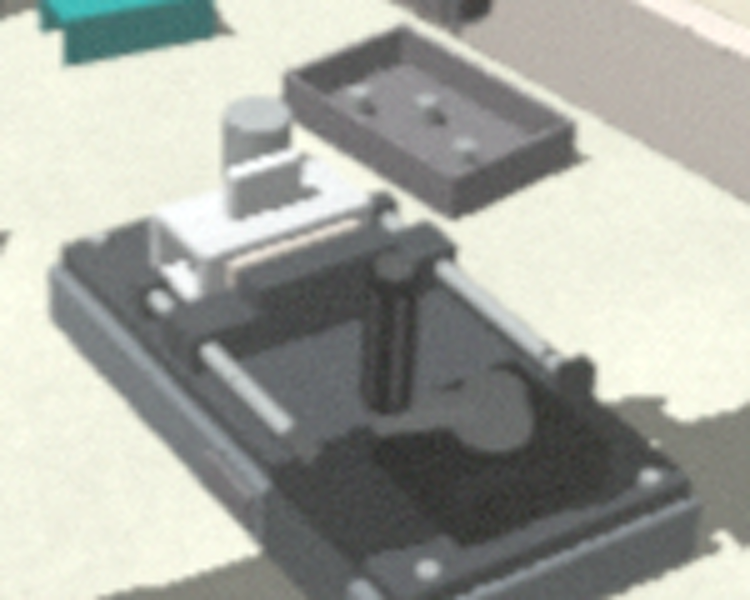

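```bash
python3 - <<'E'
from h import *
f=grab_frame("wrist");g=grab_frame("scene")
cv2.imwrite("pics/w26.png",cv2.resize(f["frame"][150:270,250:510,::-1],None,fx=3,fy=3,interpolation=cv2.INTER_CUBIC))
S=onz(f,281.5,191,.205);d=S[:2]-[.5172,-.1493];print(S,np.linalg.norm(d),np.degrees(np.arctan2(d[1],d[0])))
E
```

```text
[ 0.46014967 -0.11842194  0.205     ] 0.06487059655880067 151.57586435875228
```

View pics/w26.png

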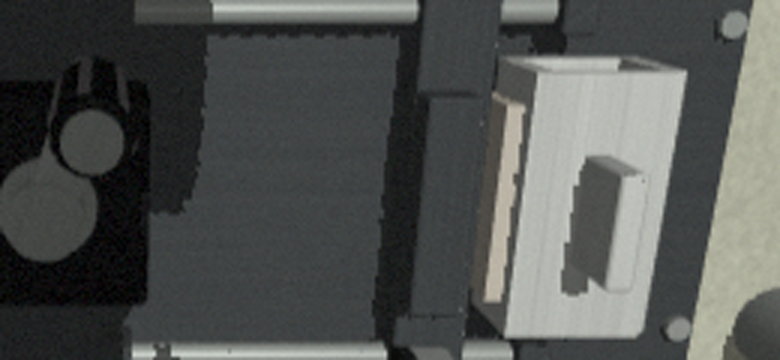

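```bash
python3 -c "
from bench import order
print(order.close_job())"
```

```text
the job is handed in; nothing more can be done
None
```

The job is done and handed in at about 22.6 s on the robot's clock. The cover channel sits open side down over the jaw-side flange of the fixed channel, and the jaw has nipped the lapped flanges.

**Placing:** I took the cover by its lug and lowered it about 13 mm towards the jaw. In the last view after letting go, its end was level with the fixed channel's end to within about a millimetre.

**Cranking:** I took the crank by its sleeve and turned it clockwise about 154°. Resistance at the sleeve was steady at about 5.5–6.5 N, then rose over roughly the last 15° to 11.4 N. That is about 5.5 N above the running level, so I put the nip at 30–35 N. I then eased off the push, opened the gripper and lifted clear.

**Last checks:**
- The crank stayed put: 151.6° in the picture afterwards against 150.8° while held.
- The pad rests on the cover, the wrist force is about zero, and the other things on the bench look unmoved.

**What disagreed:**
- **Missed grasp:** the fingertips were about 28 mm short of the reported TCP, so my first grasp closed above the lug. I opened and grasped again lower, and allowed for this at the crank.
- **Running friction:** it read a little under the stated 7 N.
- **Final sleeve position:** the last picture put the sleeve 65 mm from the crank axis, where it should be 60 mm. I took this as picking error.

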